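Change over the bedside radio's battery packs

ROBOT

A 7-joint arm with a two-finger parallel gripper is mounted at the origin on the work surface. World frame = base frame: x ahead of the robot, y to its left, z up, the work surface at z = 0. Lengths are in m, angles in rad, forces in N, time in s.
With the tool pointing down it reaches from about 0.425 to 0.8 m from the base axis. Payload 8.3 kg.
Tool frame: the origin (TCP) lies on the centre line of the jaws, within the pads' length; the fingertips stand 19 mm ahead of it and the grasp point (between the pads) is the TCP; z points along the fingers, y is the line along which they close (so a half turn about z gives the same grasp; the last joint's range is limited). The gripper opens to 85 mm and grips with 20 to 120 N. Pads are 22 mm wide; open, the fingers measure 114 mm over their backs; the gripper's body (76 mm by 85 mm) begins 54 mm behind the grasp point. The pads swing forward as they close: fully open they stand 13 mm farther back than shut.
Start: joints at [-1.343, 0.383, 0.016, 1.37, -0.006, 1.388, -0.046], TCP at [0.179, 0.599, 0.25] pointing down, gripper open.
Joint ranges: [-2.95, 2.95], [-0.25, 2.06], [-1.52, 1.56], [0.18, 2.33], [-1.44, 4.58], [0.02, 2.06], [-3.01, 3.01]. Speed limits (rad/s): [2.39, 2.39, 3.01, 3.01, 3.14, 3.14, 3.14].

INTERFACE

Orientations are given as a rotation vector (axis times angle).
In Python, from plant import manip, optics, finish_job, models gives the robot as it stands. The module is installed in compiled form; this text tells all that it offers.
- The arm moves only by the tool servo_tool, never from a script. Its argument "moves" is a list of rows, each an object of numbers: "hand": the closure, from 0 (fully open) to 1 (shut); "x", "y", "z": the shift along the world's x, y, z in m; "wx", "wy", "wz": the turn, a rotation vector about the world's x, y, z in rad. A call has 1 to 8 rows; each row is the pose to reach, as a shift and turn from the pose commanded when the call began; what a row does not reach only later rows make up. A row lasts 1/8 s, in which the tool goes at most 62.5 mm and 10.7 degrees, less where a joint would pass 70% of its speed; a pose out of reach is approached as far as the arm can. A call with a gripper value outside its range is refused whole. The fingers move at their own pace and stop on an object; "force" is the grip in N (left out, the last holds). Time passes only in rows, so rows that repeat a pose let the fingers close. It gives the time, the measured TCP pose, the force, the opening and the grip force at its end, in the units of the state.
- manip.observe(): the state, without advancing time (a new reading comes with each control period).
- optics.grab_frame(name): name is "scene" or "side" or "wrist"; returns the picture (384x512x3 uint8, red, green, blue); there is no depth.
- optics.camera_info(name): a dict with "fx", "fy", "cx", "cy" (pixels), "k1" (the pictures are not rectified: a ray, as slopes to the right and down, at radius r is drawn at 1 + k1 r^2 times it, then the intrinsics apply), "pose" (4x4, takes a point from camera to world coordinates). Camera axes: x right, y up, looking along -z (the intrinsics and any distortion apply to the point x, -y, -z); pixel columns grow to the right and rows downward; lengths in m; the calibration is good to about 2 mm. A picture is of the moment at which its call begins: read the wrist's pose just before it. camera_info takes no time and is no camera call; for the wrist camera it gives the pose at the moment of the call.
- finish_job(): hands the job in; it is judged then, once.
Trained networks look in the newest picture that a camera, given by its name, has taken for a name from the list of things; names that differ only in an ending like _2 or _b are one class to them, and where a whole thing is asked for, a point or a joint stands for the part that bears it (a point fixed in the world has none). Each returns a list of dicts, best first, with "score" (0 to 1); they miss things now and then, are a little off and sometimes report something else, mostly with a low value. They report only what shows in the picture. A call takes as long as a camera call. They do not tell look-alikes from the thing itself.
- models.cut_out(camera, label): "pixels" (384x512 bool, what is visible of it).
- models.place_of(camera, label): "position" ([x, y, z] in m, in the coordinates of the camera as it stood for that picture, good to about 4 mm: a listed point, or the origin of a listed thing).
The state is a dict: "clock": time; "joint_pos": joint angles; "joint_vel": joint speeds; "joint_efforts": joint torques, N m; "tool_pos": TCP position; "orientation": TCP orientation; "ft_force": force on the tool from outside, world axes, zero at the start; "wrist_torque": the same for the moment, N m; "grip_width": finger opening in m; "grip_force": force on a finger pad.
Only numpy, scipy, OpenCV 4.12 (cv2) and the standard library are available. Lean on these libraries where they do the work, as an engineer would, in place of code of your own. Each camera call takes 0.05 s, during which the arm holds its last target. There are 200 camera calls.

TASK

Put the spent (orange-banded) battery packs that are here, one to a bay, into the charging dock: with the wedge from the tray prop the dock's sprung contact arm open, slide every spent pack under it fully home against the back wall of its bay, then draw the wedge out so that the arm closes onto the packs, and put the wedge back flat in its tray. Put the charged (green-banded) pack into the radio's battery bay and close the lid fully, so that it drives the pack home. Do not disturb the mug, book, glasses case or alarm clock.

Things in the scene. Friction and masses are not known exactly. Their poses are not given: they have to be found in the camera images.
- dock: fixed black charging dock, 220 mm (x) by 270 mm (y); origin at the centre of its underside, z up, open front to its -x. Four lanes along x, floor at z = 12 mm from x = -110 mm, each 44 mm wide between guide ribs 5 mm high and 22 mm wide: the wedge lane (y = -99 mm, open at the back) and three pack bays (y = -33, 33, 99 mm) with a back wall at x = 45 mm, z up to 40 mm
- bay1 (a point): on the floor of the dock's first bay (dock x = 5, y = -33, z = 12 mm), axes as the dock: a pack that is fully home has its origin here. A pack lowered 45 mm or more in front of it (dock -x) is clear of the propped arm
- bay2 (a point): the same in the second bay, dock y = +33 mm
- bay3 (a point): the same in the third bay, dock y = +99 mm
- wedge_home (a point): on the floor of the wedge lane (dock x = 24, y = -99, z = 12 mm), axes as the dock: with the wedge's origin here, thin end to dock +x, the arm's nose rests on the wedge's level top, and the wedge holds it open by itself
- contact_arm (a joint): opening angle (rad, 0 to 0.7) of the dock's sprung arm: an aluminium flap 244 mm wide over the back part of all four lanes, hinged along dock y at dock x = 80, z = 55 mm, with a down-turned round rubber nose in front. Grows as the nose rises. A spring shuts it (3 N at the nose when shut, 5 N when propped). Empty 0; resting on packs about 0.13; on the wedge's level top about 0.24
- nose_tip (a point): lowest point of the arm's rubber nose (6 mm radius), mid-width, moving with it. At joint 0 it is 13 mm above the lane floor at dock x = 12 mm; on the wedge's level top 30 mm above it, at dock x = 7 mm. Up to 0.3 rad no part of the arm reaches in front of dock x = -2 mm or above z = 85 mm
- wedge: loose red-painted wooden wedge, 130 mm long (x), 24 mm wide, 0.055 kg; origin at the centre of its underside, z up, x to the thin end. 5 mm high at the thin end (x = 65 mm), sloping up to 30 mm at x = 0, then level to the thick end (x = -65 mm). Pushed along the wedge lane thin end first (about 10 N), it lifts the arm and stays
- tray: fixed dark wooden valet tray, 74 mm (x) by 170 mm (y), 14 mm high, walls 5 mm; origin at the centre of its underside. The wedge lies in it at the start, along its y, and goes back there lying on its base, either way round
- tray_in (a point): centre of the tray's inner floor, 5 mm above the table, axes as the tray
- spent1: spent battery pack, grey with an orange band, 80 mm long (x), 36 mm wide (y), 22 mm high, about 0.11 kg; origin at the centre of its underside, z up. Brass contacts at both ends of its top: either end may lead. May be absent
- spent2: another spent battery pack, as spent1. May be absent
- spent3: another spent battery pack, as spent1. May be absent
- charged: the charged battery pack, white with a green band, 80 mm long (x), 36 mm wide (y), 22 mm high, about 0.11 kg; origin at the centre of its underside, z up. Brass contacts at both ends of its top: either end may lead
- radio: fixed silver bedside radio, 170 mm (x) by 190 mm (y) by 82 mm high; origin at the centre of its underside, z up, front to its -x. In the middle of its top is the battery bay for one pack lying flat along x: 86 by 42 mm, with finger scoops that widen its middle (x within 28 mm) to 124 mm in y
- radio_bay (a point): in the radio's bay (radio x = 0, y = 0, z = 58 mm), axes as the radio: a pack driven fully home has its origin here. Before that a sprung copper plate (3 to 5 N) carries it 8 mm higher, its top 6 mm proud of the radio's
- battery_lid (a joint): opening angle (rad, 0 shut, 2.15 limit) of the radio's flat grey lid, 115 mm long, 130 mm wide, 6 mm thick. At 0 it lies shut, reaching to radio -x; at 1.57 it stands upright, beyond that it leans back to +x. A rubber pad under it presses the pack down. The stiff hinge keeps it where it is left, also when shut over the pack; its edge takes about 4 N to move, 7 N over the pack
- lid_hinge (a point): middle of the lid's hinge line (along radio y), at radio x = 55, z = 83 mm
- lid_edge (a point): middle of the lid's free edge, 115 mm from the hinge; it moves with the lid
- mug: blue mug, 80 mm wide, 92 mm high, a bystander
- book: blue paperback, 114 x 180 x 24 mm, lying flat, a bystander
- glasses_case: brown glasses case, 160 x 58 x 34 mm, a bystander
- alarm_clock: white alarm clock, 55 x 90 x 83 mm, a bystander
Not all that is in view belongs to the job. What is meant by the tray is not grey, and is the smaller of those in its own colour. Of the things that look like the wedge, take the one that is farthest to the robot's right at the start.

How it is judged:
On the way, in this order (a step that is already met when the one before it is completed fails the run):
1. the wedge holds the dock's contact arm open (value of joint contact_arm above 0.17 rad and contact force between wedge and contact_arm above 0.5 N), for 0.2 s.
2. while the wedge holds the arm open, every spent pack is fully home in a bay under it (all of step 1 and x of spent1 in the frame of dock between -0.006 and 0.014 m and y of spent1 in the frame of dock between -0.045 and 0.112 m and z of spent1 in the frame of dock between 0.008 and 0.0155 m and angle between the x axis of each of spent1, spent2, spent3 and the x axis of dock, either way round below 0.15 rad and x of spent2 in the frame of dock between -0.006 and 0.014 m and y of spent2 in the frame of dock between -0.045 and 0.112 m and z of spent2 in the frame of dock between 0.008 and 0.0155 m and x of spent3 in the frame of dock between -0.006 and 0.014 m and y of spent3 in the frame of dock between -0.045 and 0.112 m and z of spent3 in the frame of dock between 0.008 and 0.0155 m), for 0.2 s.
3. the wedge is drawn out and the arm has closed onto the packs (value of joint contact_arm between 0.09 and 0.165 rad and not (contact force between wedge and contact_arm above 0.5 N) and x of spent1 in the frame of dock between -0.006 and 0.014 m and y of spent1 in the frame of dock between -0.045 and 0.112 m and z of spent1 in the frame of dock between 0.008 and 0.0155 m and angle between the x axis of each of spent1, spent2, spent3 and the x axis of dock, either way round below 0.15 rad and x of spent2 in the frame of dock between -0.006 and 0.014 m and y of spent2 in the frame of dock between -0.045 and 0.112 m and z of spent2 in the frame of dock between 0.008 and 0.0155 m and x of spent3 in the frame of dock between -0.006 and 0.014 m and y of spent3 in the frame of dock between -0.045 and 0.112 m and z of spent3 in the frame of dock between 0.008 and 0.0155 m), for 0.2 s.
At the end, for the whole second after the job is handed in: Each spent pack flat in a bay, within 10 mm of home, square to 0.15 rad, arm resting on them (0.09-0.165 rad); wedge flat in the tray, within 30 x 45 mm of its centre; charged pack in the radio bay, within 12 mm of centre and 4 mm of fully down, lid under 0.07 rad; all at rest (x of spent1 in the frame of dock between -0.006 and 0.014 m and y of spent1 in the frame of dock between -0.045 and 0.112 m and z of spent1 in the frame of dock between 0.008 and 0.0155 m and angle between the x axis of each of spent1, spent2, spent3 and the x axis of dock, either way round below 0.15 rad and x of spent2 in the frame of dock between -0.006 and 0.014 m and y of spent2 in the frame of dock between -0.045 and 0.112 m and z of spent2 in the frame of dock between 0.008 and 0.0155 m and x of spent3 in the frame of dock between -0.006 and 0.014 m and y of spent3 in the frame of dock between -0.045 and 0.112 m and z of spent3 in the frame of dock between 0.008 and 0.0155 m and value of joint contact_arm between 0.09 and 0.165 rad and x of wedge in the frame of tray_in between -0.03 and 0.03 m and y of wedge in the frame of tray_in between -0.045 and 0.045 m and z of wedge in the frame of tray_in between -0.005 and 0.012 m and angle between wedge's own z axis and vertical below 0.2 rad and horizontal distance between charged and radio below 0.012 m and z of charged in the frame of radio between 0.045 and 0.062 m and value of joint battery_lid below 0.07 rad and linear speed of each of spent1, spent2, spent3, charged, wedge below 0.02 m/s); the robot touches nothing.
It fails at once if a bystander (mug, book, glasses case, alarm clock) is moved by more than 25 mm (distance of any of mug, book, glasses_case, alarm_clock from where it was at the start of the episode above 0.025 m).
Of spent1, spent2, spent3 only 2 to 3 are there at a start; the rules pass over those that are not, and their reading is None.
At some moment in a run one of spent1, spent2, spent3, charged may be knocked a few centimetres aside while the robot is not near it.
Once in a run the grip may slacken for a moment while it holds something.
It also fails if it takes over 210 s, if anything falls off the work surface, if the arm or the gripper's body presses on something with over 40 N, if the wrist force passes 120 N, or if a joint passes its speed limit or range.

## Working session

There is one attempt and no reset: what is moved stays moved. The work goes in short steps, Python scripts to look and compute and a tool call to move; the robot and the scene stay as the last step left them, time stands still between calls to the robot, and variables do not carry over. Pictures are saved under pics/ and viewed, at most 14 in all, crops included, and the job is handed in when it is done.

Besides the shell and the picture viewer there is one more tool, called after ">>>" as name([rows], argument=value, ...), one row to a line, values as JSON. servo_tool: Moves the arm, as the interface text tells. Its arguments: {"type":"object","properties":{"moves":{"type":"array","items":{"type":"object","properties":{"hand":{"type":"number"},"x":{"type":"number"},"y":{"type":"number"},"z":{"type":"number"},"wx":{"type":"number"},"wy":{"type":"number"},"wz":{"type":"number"}}}},"force":{"type":"number"}},"required":["moves"]}

```bash
mkdir -p pics
cat > h.py <<'E'
import numpy as np, cv2
from scipy.spatial.transform import Rotation as R
from plant import manip, optics, finish_job, models
def save(n,im): cv2.imwrite('pics/'+n+'.png',cv2.cvtColor(im,cv2.COLOR_RGB2BGR))
def K(c): return np.array([[c['fx'],0,c['cx']],[0,c['fy'],c['cy']],[0,0,1.]])
def proj(c,P):
    P=np.atleast_2d(P);T=np.linalg.inv(np.array(c['pose']));q=P@T[:3,:3].T+T[:3,3]
    s=np.stack([q[:,0]/-q[:,2],-q[:,1]/-q[:,2]],1);r2=(s**2).sum(1,keepdims=True);s=s*(1+c['k1']*r2)
    return s*[c['fx'],c['fy']]+[c['cx'],c['cy']]
def unproj(c,uv,z):
    uv=np.atleast_2d(np.float64(uv))
    s=cv2.undistortPoints(uv.reshape(-1,1,2),K(c),np.array([c['k1'],0,0,0,0.])).reshape(-1,2)
    d=np.c_[s[:,0],-s[:,1],-np.ones(len(s))];T=np.array(c['pose']);d=d@T[:3,:3].T;o=T[:3,3]
    return o+d*((z-o[2])/d[:,2])[:,None]
def world(c,p): T=np.array(c['pose']);return T[:3,:3]@np.array(p)+T[:3,3]
def rect(c,m,z):
    "min-area rect of mask on plane z: centre, long yaw, sizes"
    ys,xs=np.nonzero(m);P=unproj(c,np.c_[xs,ys],z)[:,:2]
    (cx,cy),(w,h),a=cv2.minAreaRect(np.float32(P*1000));a=np.radians(a)
    if h>w: w,h,a=h,w,a+np.pi/2
    return np.round([cx,cy,np.degrees((a+np.pi/2)%np.pi-np.pi/2),w,h],1)
E
python3 - <<'E'
from h import *
s=manip.observe();print({k:np.round(v,3) for k,v in s.items()})
for n in ('scene','side'):
    im=optics.grab_frame(n);save(n+'0',im);c=optics.camera_info(n);print(n,np.round(c['pose'],3).tolist(),c['fx'],c['k1'])
    for l in ['dock','bay1','bay3','wedge_home','wedge','tray','spent1','charged','radio','radio_bay','lid_hinge','lid_edge','mug','book','glasses_case','alarm_clock']:
        for d in models.place_of(n,l):
            if d['score']>.3: print(l,round(d['score'],2),np.round(world(c,d['position']),3),np.round(proj(c,world(c,d['position'])))[0])
E
```

```text
{'clock': np.float64(0.0), 'joint_pos': array([-1.343,  0.384,  0.016,  1.371, -0.006,  1.388, -0.046]), 'joint_vel': array([ 0.   ,  0.001,  0.002, -0.001,  0.   , -0.001,  0.001]), 'joint_efforts': array([ 1.0000e-03, -6.2760e+01,  8.4400e-01, -3.7183e+01,  1.6000e-02,
        1.4000e-02, -0.0000e+00]), 'tool_pos': array([0.179, 0.598, 0.249]), 'orientation': array([-4.550e-01, -3.108e+00,  3.000e-03]), 'ft_force': array([ 1.015, -0.035, -0.203]), 'wrist_torque': array([-0.026, -0.026,  0.005]), 'grip_force': np.float64(0.0), 'grip_width': np.float64(0.085)}
scene [[-0.863, -0.326, 0.385, 1.051], [0.504, -0.532, 0.68, 0.986], [-0.017, 0.782, 0.624, 0.944], [0.0, 0.0, 0.0, 1.0]] 426.6819825583619 0.012474174826890711
dock 0.88 [ 0.567  0.3   -0.002] [279. 267.]
bay1 0.97 [0.579 0.335 0.008] [283. 274.]
bay1 0.85 [0.591 0.401 0.012] [293. 291.]
bay1 0.83 [0.568 0.274 0.007] [274. 259.]
bay1 0.47 [ 0.691 -0.322  0.001] [161. 172.]
bay3 0.97 [0.579 0.335 0.008] [283. 274.]
bay3 0.85 [0.591 0.401 0.012] [293. 291.]
bay3 0.83 [0.568 0.274 0.007] [274. 259.]
bay3 0.47 [ 0.691 -0.322  0.00
[... 1923 characters left out ...]
2 0.003] [189. 152.]
spent1 0.84 [ 0.579  0.04  -0.002] [267. 205.]
spent1 0.59 [ 0.463 -0.085  0.004] [238. 236.]
spent1 0.46 [ 0.754  0.249 -0.001] [305. 161.]
charged 0.85 [0.466 0.041 0.005] [235. 207.]
radio_bay 0.66 [ 0.477 -0.34   0.056] [251. 293.]
lid_hinge 0.88 [ 0.535 -0.345  0.082] [272. 288.]
lid_edge 0.97 [ 0.562 -0.336  0.196] [282. 260.]
mug 0.88 [ 0.695 -0.328  0.001] [323. 292.]
book 0.61 [ 0.802 -0.049 -0.   ] [336. 218.]
glasses_case 0.94 [ 0.785  0.114 -0.004] [321. 186.]
glasses_case 0.66 [0.752 0.247 0.001] [305. 161.]
alarm_clock 0.57 [0.757 0.25  0.   ] [306. 160.]
alarm_clock 0.56 [ 0.477 -0.342 -0.001] [251. 304.]
alarm_clock 0.33 [ 0.784  0.116 -0.   ] [320. 184.]
```

View pics/scene0.png

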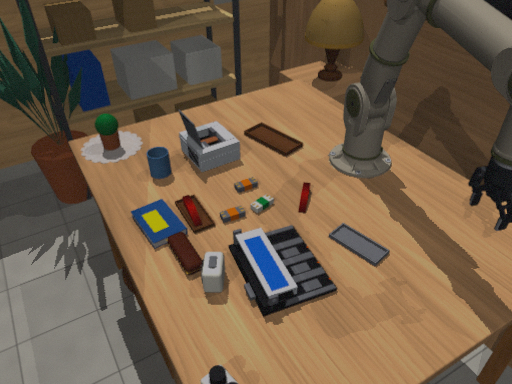

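View pics/side0.png

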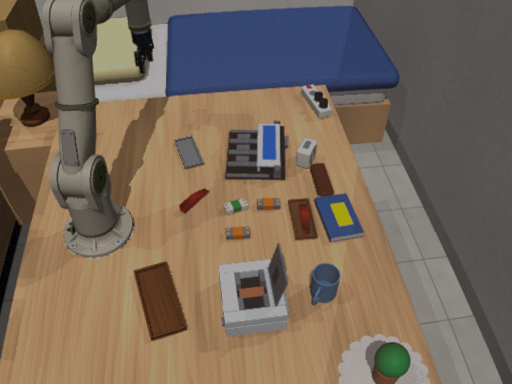

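The scene view shows the dock at (279,267). The spent packs are at (232,214) and (246,185), and the charged pack is at (262,205). The radio is at (211,150) with its lid leaning back.

- **Wedge look-alikes:** loose red at (304,198), world y=+0.09, and red in the small tray at (193,210), y=-0.04. I choose the one in the tray, farthest right.
- **Tray look-alikes:** big brown (272,140), grey (358,244) and small brown (194,212). I choose the small brown one.

Next I move to an overhead view to check this up close.

>>> servo_tool([
  {"x": 0.04,"y": -0.05,"z": 0.02},
  {"x": 0.08,"y": -0.1,"z": 0.04},
  {"x": 0.12,"y": -0.15,"z": 0.06},
  {"x": 0.17,"y": -0.19,"z": 0.07},
  {"x": 0.22,"y": -0.23,"z": 0.08},
  {"x": 0.26,"y": -0.28,"z": 0.09},
  {"x": 0.3,"y": -0.33,"z": 0.1},
  {"x": 0.33,"y": -0.38,"z": 0.1},
])

```text
validation failed for argument at $.mo...
```

>>> servo_tool([
  {"x": 0.02,"y": -0.05},
  {"x": 0.04,"y": -0.1},
  {"x": 0.06,"y": -0.15},
  {"x": 0.08,"y": -0.2},
  {"x": 0.08,"y": -0.23},
  {"x": 0.08,"y": -0.23},
  {"x": 0.08,"y": -0.23},
])

```text
validation failed for argument at $.mo...
```

```bash
cat >> h.py <<'E'
def st():
    s=manip.observe();r=R.from_rotvec(s['orientation']).as_matrix()
    print('t',round(float(s['clock']),1),'tcp',np.round(s['tool_pos'],4),'yaw_y',round(np.degrees(np.arctan2(r[1,1],r[0,1])),1),'zax',np.round(r[:,2],3),'w',round(float(s['grip_width']),4),'gf',round(float(s['grip_force']),1),'F',np.round(s['ft_force'],1),'j',np.round(s['joint_pos'],2))
def look(n,labels,cam='wrist',thr=.3,z=None):
    c=optics.camera_info(cam);im=optics.grab_frame(cam);save(n,im)
    for l in labels:
        for d in models.place_of(cam,l):
            if d['score']>thr:
                w=world(c,d['position']);print(l,round(d['score'],2),np.round(w,4),np.round(proj(c,w))[0])
        if z and l in z:
            for d in models.cut_out(cam,l):
                if d['score']>thr: print('  rect',l,round(d['score'],2),rect(c,d['pixels'],z[l]),d['pixels'].sum())
    return c,im
E
python3 - <<'E'
from h import *
st()
c,im=look('w1',['wedge','tray','spent1','charged'],z=dict(wedge=.02,tray=.014,spent1=.02,charged=.02))
print(np.round(c['pose'],3).tolist(),c['fx'])
E
```

```text
t 1.7 tcp [0.1791 0.5988 0.2502] yaw_y 73.3 zax [-0. -0. -1.] w 0.0852 gf 0.0 F [0.4 0.3 0.3] j [-1.34  0.38  0.02  1.37 -0.01  1.39 -0.05]
  rect wedge 0.62 [341.3 126.8 -35.7  52.7  41.1] 425
tray 0.59 [ 0.3106  0.3525 -0.002 ] [129. 284.]
  rect tray 0.92 [308.5 352.8 -78.7 177.2  77.6] 1620
  rect tray 0.4 [457.8 227.4  76.7  76.8  49.2] 667
[[0.286, -0.908, -0.305, 0.1], [0.958, 0.272, 0.09, 0.622], [0.001, -0.318, 0.948, 0.374], [0.0, 0.0, 0.0, 1.0]] 288.53635805056064
```

View pics/w1.png

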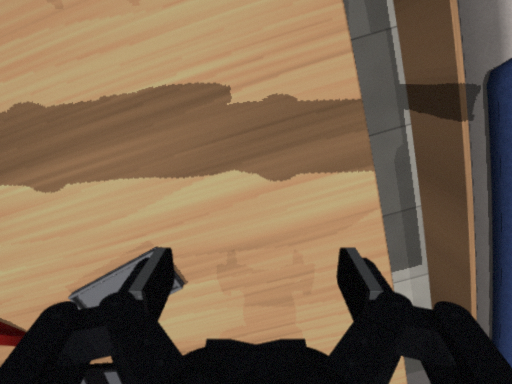

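The move rows were refused, probably because every field is needed. The wrist view shows only the grey tray at (130,280), so I repeat the move with full rows.

>>> servo_tool([
  {"hand": 0,"x": 0.04,"y": -0.05,"z": 0.02,"wx": 0,"wy": 0,"wz": 0},
  {"hand": 0,"x": 0.08,"y": -0.1,"z": 0.04,"wx": 0,"wy": 0,"wz": 0},
  {"hand": 0,"x": 0.12,"y": -0.15,"z": 0.06,"wx": 0,"wy": 0,"wz": 0},
  {"hand": 0,"x": 0.17,"y": -0.19,"z": 0.07,"wx": 0,"wy": 0,"wz": 0},
  {"hand": 0,"x": 0.22,"y": -0.23,"z": 0.08,"wx": 0,"wy": 0,"wz": 0},
  {"hand": 0,"x": 0.26,"y": -0.28,"z": 0.09,"wx": 0,"wy": 0,"wz": 0},
  {"hand": 0,"x": 0.3,"y": -0.33,"z": 0.1,"wx": 0,"wy": 0,"wz": 0},
  {"hand": 0,"x": 0.33,"y": -0.38,"z": 0.1,"wx": 0,"wy": 0,"wz": 0},
], force=60)

```text
clock: 3.15
tool_pos: [0.5007, 0.2321, 0.3503]
orientation: [0.454, 3.107, 0.001]
ft_force: [0.7, 0.4, 0.1]
grip_width: 0.0854
grip_force: 0.0
```

>>> servo_tool([
  {"hand": 0,"x": 0.03,"y": -0.05,"z": 0,"wx": 0,"wy": 0,"wz": 0},
  {"hand": 0,"x": 0.05,"y": -0.1,"z": 0,"wx": 0,"wy": 0,"wz": 0},
  {"hand": 0,"x": 0.07,"y": -0.15,"z": 0,"wx": 0,"wy": 0,"wz": 0},
  {"hand": 0,"x": 0.09,"y": -0.2,"z": 0,"wx": 0,"wy": 0,"wz": 0},
  {"hand": 0,"x": 0.11,"y": -0.24,"z": 0,"wx": 0,"wy": 0,"wz": 0},
  {"hand": 0,"x": 0.11,"y": -0.24,"z": 0,"wx": 0,"wy": 0,"wz": 0},
  {"hand": 0,"x": 0.11,"y": -0.24,"z": 0,"wx": 0,"wy": 0,"wz": 0},
])

```text
clock: 4.03
tool_pos: [0.6094, -0.006, 0.3493]
orientation: [-0.455, -3.108, -0.0]
ft_force: [0.1, 0.8, -0.4]
grip_width: 0.0853
grip_force: 0.0
```

Run:
```python
from h import *
st()
c,im=look('w2',['wedge','tray','spent1','charged'],z=dict(wedge=.03,tray=.014,spent1=.02,charged=.02))
```

```text
t 4.0 tcp [ 0.6094 -0.006   0.3493] yaw_y 73.4 zax [-0.  0. -1.] w 0.0853 gf 0.0 F [ 0.1  0.8 -0.4] j [-0.38  0.35  0.48  1.24 -0.16  1.59  1.35]
wedge 0.56 [ 0.689  -0.0415  0.0075] [248. 199.]
  rect wedge 0.71 [685.9 -43.1  84.5 131.3  34.4] 1415
tray 0.68 [ 0.6815 -0.0401 -0.002 ] [248. 193.]
  rect tray 0.82 [682.4 -39.3  88.9 169.3  75.8] 2659
  rect tray 0.6 [462.1 -78.6  -4.8  82.6  43.2] 1558
spent1 0.69 [5.826e-01 3.380e-02 2.000e-04] [274. 125.]
spent1 0.68 [ 0.4633 -0.0799  0.0023] [181.  72.]
  rect spent1 0.77 [462.4 -77.5  -0.7  80.6  40.1] 1482
charged 0.95 [0.4687 0.0423 0.0031] [259.  50.]
  rect charged 0.58 [468.8  40.   13.6  79.8  36.3] 1472
```

View pics/w2.png

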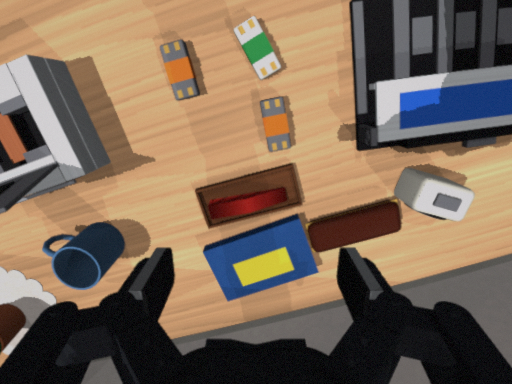

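Run:
```python
import cv2
a=cv2.imread('pics/w2.png');cv2.imwrite('pics/w2c.png',cv2.resize(a[155:235,180:320],None,fx=5,fy=5,interpolation=cv2.INTER_CUBIC))
```

```text
(no output)
```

View pics/w2c.png

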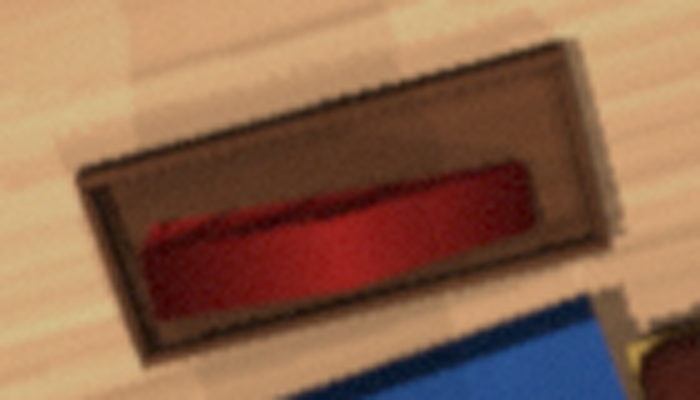

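The crop shows the tray with the wedge lying a little askew. The level, thick half is on the left (world -y) and the thin end is at the right near (284,187) in full-picture pixels.

Run:
```python
from h import *
c=optics.camera_info('wrist')
f=lambda p,z:unproj(c,np.array(p)/5+[180,155],z)
b=f([(150,222),(520,160)],.005);t=f([(165,320),(340,290)],.035);t2=f([(150,243)],.035);e=f([(535,235),(525,160)],.010)
print(b,t,t2,e,sep='\n')
for q in (b,t): print(np.degrees(np.arctan2(*(q[1]-q[0])[[1,0]])))
for l in ('dock','bay1','wedge_home','nose_tip'):pass
# dock yaw refine from scene+side masks points
P=[]
for n in('scene','side'):
    optics.grab_frame(n);cc=optics.camera_info(n)
    for l in('bay1','wedge_home','spent1','charged','radio','radio_bay','lid_hinge','lid_edge','nose_tip','tray_in'):
        for d in models.place_of(n,l):
            if d['score']>.35: print(n,l,round(d['score'],2),np.round(world(cc,d['position']),4))
```

```text
[[ 0.67143758 -0.10586963  0.005     ]
 [ 0.68625872  0.02253127  0.005     ]]
[[ 0.69644318 -0.10476644  0.035     ]
 [ 0.70270917 -0.04598464  0.035     ]]
[[ 0.66924723 -0.10041984  0.035     ]]
[[0.71218783 0.0205348  0.01      ]
 [0.68507349 0.02409244 0.01      ]]
83.41556667194484
83.91539290359654
scene bay1 0.86 [0.566  0.2715 0.0062]
scene bay1 0.69 [0.5795 0.3348 0.0093]
scene bay1 0.64 [0.5895 0.3995 0.0101]
scene wedge_home 0.57 [0.5824 0.2017 0.0116]
scene spent1 0.6 [0.5794 0.0342 0.0009]
scene spent1 0.55 [ 0.4579 -0.08    0.0038]
scene charged 0.55 [ 0.4674  0.0435 -0.0033]
scene radio_bay 0.83 [ 0.4752 -0.3451  0.0597]
scene lid_hinge 0.92 [ 0.5302 -0.3409  0.0834]
scene lid_hinge 0.67 [ 0.6839 -0.0399  0.0036]
scene lid_edge 0.82 [ 0.5667 -0.3391  0.1947]
scene lid_edge 0.45 [0.5834 0.3018 0.0227]
scene nose_tip 0.8 [0.5804 0.2993 0.0227]
scene tray_in 0.83 [ 0.2115 -0.297   0.001 ]
scene tray_in 0.77 [ 0.6839 -0.0391  0.0069]
scene tray_in 0.62 [0.3162 0.3489 0.0052]
scene tray_in 0.55 [ 0.4731 -0.3441  0.0618]
side bay1 0.97 [0.5921 0.3999 0.0122]
side bay1 0.93 [0.5847 0.3344 0.0112]
side wedge_home 0.88 [0.5825 0.2044 0.0117]
side spent1 0.7 [ 0.5783  0.0446 -0.0013]
side spent1 0.53 [ 0.4625 -0.0797  0.0054]
side charged 0.48 [0.4638 0.0407 0.0051]
side radio 0.79 [ 0.4795 -0.342  -0.0005]
side radio_bay 0.94 [ 0.4754 -0.3384  0.0581]
side lid_hinge 0.72 [ 6.937e-01 -3.290e-01 -6.000e-04]
side lid_hinge 0.58 [ 0.4759 -0.3389 -0.0028]
side lid_edge 0.68 [ 0.5585 -0.339   0.1933]
side nose_tip 0.83 [0.5808 0.2996 0.0281]
side tray_in 0.86 [ 0.2056 -0.2947  0.0099]
side tray_in 0.71 [ 0.6813 -0.0389  0.0051]
side tray_in 0.7 [0.3157 0.3483 0.0034]
```

>>> servo_tool([
  {"hand": 0.5,"x": 0.01,"y": -0.01,"z": -0.02,"wx": 0,"wy": 0,"wz": 0.18},
  {"hand": 0.5,"x": 0.02,"y": -0.02,"z": -0.04,"wx": 0,"wy": 0,"wz": 0.36},
  {"hand": 0.5,"x": 0.03,"y": -0.03,"z": -0.06,"wx": 0,"wy": 0,"wz": 0.54},
  {"hand": 0.5,"x": 0.04,"y": -0.04,"z": -0.08,"wx": 0,"wy": 0,"wz": 0.72},
  {"hand": 0.5,"x": 0.05,"y": -0.05,"z": -0.1,"wx": 0,"wy": 0,"wz": 0.9},
  {"hand": 0.5,"x": 0.06,"y": -0.06,"z": -0.12,"wx": 0,"wy": 0,"wz": 1.08},
  {"hand": 0.5,"x": 0.07,"y": -0.07,"z": -0.14,"wx": 0,"wy": 0,"wz": 1.26},
  {"hand": 0.5,"x": 0.075,"y": -0.08,"z": -0.15,"wx": 0,"wy": 0,"wz": 1.44},
])

```text
clock: 6.58
tool_pos: [0.6843, -0.0866, 0.1977]
orientation: [1.715, -2.63, -0.002]
ft_force: [0.6, 0.6, 0.1]
grip_width: 0.0425
grip_force: 0.0
```

>>> servo_tool([
  {"hand": 0.5,"x": 0,"y": 0,"z": -0.03,"wx": 0,"wy": 0,"wz": 0.16},
  {"hand": 0.5,"x": 0,"y": 0,"z": -0.05,"wx": 0,"wy": 0,"wz": 0.31},
  {"hand": 0.5,"x": 0,"y": 0,"z": -0.05,"wx": 0,"wy": 0,"wz": 0.31},
  {"hand": 0.5,"x": 0,"y": 0,"z": -0.05,"wx": 0,"wy": 0,"wz": 0.31},
])

```text
clock: 7.08
tool_pos: [0.6842, -0.0869, 0.1491]
orientation: [-2.092, 2.342, 0.003]
ft_force: [-1.0, -0.4, 0.7]
grip_width: 0.0427
grip_force: 0.0
```

Run:
```python
from h import *
st()
c,im=look('w3',['wedge','tray'],z=dict(wedge=.03,tray=.014))
```

```text
t 7.1 tcp [ 0.6842 -0.0869  0.1491] yaw_y 173.5 zax [-0.     0.002 -1.   ] w 0.0427 gf 0.0 F [-1.  -0.4  0.7] j [ 0.25  0.6  -0.26  1.29  0.15  1.27  3.01]
wedge 0.88 [ 0.6897 -0.0442  0.0073] [254. 225.]
  rect wedge 0.65 [688.6 -52.9  84.1 119.6  24.5] 2958
  rect wedge 0.43 [480.1  25.7  12.9  84.2  53.4] 3086
tray 0.82 [ 0.6865 -0.0423  0.0022] [257. 224.]
  rect tray 0.95 [683.5 -41.2  88.8 171.9  74.7] 8233
  rect tray 0.6 [571.5 172.9 -51.3  70.5  31.9] 687
```

View pics/w3.png

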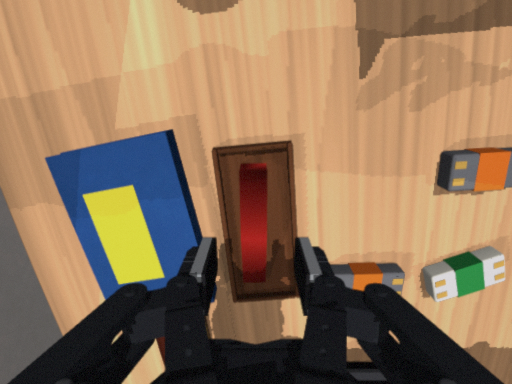

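The wedge runs from (254,165) to (254,280) in its tray. The projected extents confirm the thin end is at +y, so I descend and grip near the thick end.

>>> servo_tool([
  {"hand": 0.5,"x": 0.001,"y": 0,"z": -0.04,"wx": 0,"wy": 0,"wz": -0.03},
  {"hand": 0.5,"x": 0.001,"y": 0,"z": -0.08,"wx": 0,"wy": 0,"wz": -0.03},
  {"hand": 0.5,"x": 0.001,"y": 0,"z": -0.105,"wx": 0,"wy": 0,"wz": -0.03},
  {"hand": 0.5,"x": 0.001,"y": 0,"z": -0.115,"wx": 0,"wy": 0,"wz": -0.03},
  {"hand": 0.5,"x": 0.001,"y": 0,"z": -0.115,"wx": 0,"wy": 0,"wz": -0.03},
  {"hand": 0.9,"x": 0.001,"y": 0,"z": -0.115,"wx": 0,"wy": 0,"wz": -0.03},
  {"hand": 0.9,"x": 0.001,"y": 0,"z": -0.115,"wx": 0,"wy": 0,"wz": -0.03},
  {"hand": 0.9,"x": 0.001,"y": 0,"z": -0.115,"wx": 0,"wy": 0,"wz": -0.03},
], force=60)

```text
clock: 8.32
tool_pos: [0.6867, -0.0865, 0.0366]
orientation: [-2.057, 2.371, -0.004]
ft_force: [-0.3, 0.8, 6.4]
grip_width: 0.0225
grip_force: 59.3
```

>>> servo_tool([
  {"hand": 0.9,"x": 0,"y": 0,"z": 0.02,"wx": 0,"wy": 0,"wz": 0},
  {"hand": 0.9,"x": 0,"y": 0,"z": 0.06,"wx": 0,"wy": 0,"wz": 0},
  {"hand": 0.9,"x": 0,"y": 0,"z": 0.11,"wx": 0,"wy": 0,"wz": 0},
  {"hand": 0.9,"x": -0.03,"y": 0.03,"z": 0.14,"wx": 0,"wy": 0,"wz": -0.18},
  {"hand": 0.9,"x": -0.06,"y": 0.06,"z": 0.14,"wx": 0,"wy": 0,"wz": -0.36},
  {"hand": 0.9,"x": -0.09,"y": 0.09,"z": 0.14,"wx": 0,"wy": 0,"wz": -0.54},
  {"hand": 0.9,"x": -0.11,"y": 0.12,"z": 0.14,"wx": 0,"wy": 0,"wz": -0.72},
  {"hand": 0.9,"x": -0.13,"y": 0.15,"z": 0.14,"wx": 0,"wy": 0,"wz": -0.9},
])

```text
clock: 9.32
tool_pos: [0.5547, 0.0645, 0.176]
orientation: [-0.812, 3.033, -0.001]
ft_force: [0.8, 0.7, -1.0]
grip_width: 0.0226
grip_force: 58.6
```

Run:
```python
from h import *
st()
# dock pose fit from model points (two views averaged)
import itertools
D={'o':[(.567,.3),(.571,.303)],(.005,-.033):[(.568,.274),(.569,.27),(.566,.2715)],(.005,.033):[(.579,.335),(.582,.336),(.5795,.3348),(.5847,.3344)],(.005,.099):[(.591,.401),(.594,.402),(.5895,.3995),(.5921,.3999)],(.024,-.099):[(.578,.205),(.582,.203),(.5824,.2017),(.5825,.2044)],(.012,0):[(.5804,.2993),(.5808,.2996)]}
A=[];B=[]
for k,v in D.items():
    k=(0,0) if k=='o' else k
    for q in v:A.append(k);B.append(q)
A=np.array(A);B=np.array(B);a=A-A.mean(0);b=B-B.mean(0)
H=a.T@b;th=np.arctan2(H[0,1]-H[1,0],H[0,0]+H[1,1]);Rm=np.array([[np.cos(th),-np.sin(th)],[np.sin(th),np.cos(th)]])
t=B.mean(0)-Rm@A.mean(0);print(np.degrees(th),t,np.round((A@Rm.T+t-B)*1000,1).tolist())
```

```text
t 9.3 tcp [0.5547 0.0645 0.176 ] yaw_y 120.0 zax [ 0.001  0.    -1.   ] w 0.0226 gf 58.6 F [ 0.8  0.7 -1. ] j [-0.    0.3  -0.21  1.66  0.07  1.19  1.87]
-8.765109315338183 [0.57057448 0.30358698] [[3.6, 3.6], [-0.4, 0.6], [2.5, -3.8], [1.5, 0.2], [4.5, -1.3], [1.5, 0.4], [-1.5, -0.6], [1.0, 0.6], [-4.2, 1.0], [-0.4, -0.3], [-3.4, -1.3], [1.1, 1.2], [-1.5, 0.8], [1.2, -2.9], [-2.8, -0.9], [-3.2, 0.4], [-3.3, -2.3], [2.0, 2.5], [1.6, 2.2]]
```

>>> servo_tool([
  {"hand": 0.9,"x": -0.025,"y": 0.03,"z": 0,"wx": 0,"wy": 0,"wz": -0.17},
  {"hand": 0.9,"x": -0.05,"y": 0.06,"z": 0,"wx": 0,"wy": 0,"wz": -0.34},
  {"hand": 0.9,"x": -0.075,"y": 0.09,"z": 0,"wx": 0,"wy": 0,"wz": -0.51},
  {"hand": 0.9,"x": -0.1,"y": 0.12,"z": 0,"wx": 0,"wy": 0,"wz": -0.68},
  {"hand": 0.9,"x": -0.115,"y": 0.16,"z": 0,"wx": 0,"wy": 0,"wz": -0.68},
  {"hand": 0.9,"x": -0.115,"y": 0.16,"z": 0,"wx": 0,"wy": 0,"wz": -0.68},
  {"hand": 0.9,"x": -0.115,"y": 0.16,"z": 0,"wx": 0,"wy": 0,"wz": -0.68},
])

```text
clock: 10.2
tool_pos: [0.4408, 0.2231, 0.1753]
orientation: [0.236, 3.132, -0.0]
ft_force: [0.2, -0.7, -0.4]
grip_width: 0.0223
grip_force: 58.5
```

Run:
```python
from h import *
st()
c,im=look('w4',['wedge','wedge_home','bay1','dock','nose_tip'])
o=np.array([.5706,.3036]);a=np.radians(-9)
big=cv2.resize(im,None,fx=1.5,fy=1.5,interpolation=cv2.INTER_CUBIC)
for x,y,z in [(-110,-121,17),(-110,-77,17),(-110,-55,17),(-110,-11,17),(-110,11,17),(-110,55,17),(-20,-121,17),(-20,-77,17),(-20,-55,17),(-20,-11,17),(-20,11,17),(-20,55,17)]:
    w=[o[0]+np.cos(a)*x/1e3-np.sin(a)*y/1e3,o[1]+np.sin(a)*x/1e3+np.cos(a)*y/1e3,z/1e3]
    u=proj(c,w)[0];print(x,y,np.round(u,1));cv2.circle(big,tuple(int(v*1.5) for v in u),3,(0,255,0),1)
save('w4b',big)
```

```text
t 10.2 tcp [0.4408 0.2231 0.1753] yaw_y 81.4 zax [ 0.001 -0.    -1.   ] w 0.0223 gf 58.5 F [ 0.2 -0.7 -0.4] j [-0.29  0.17 -0.27  1.82  0.05  1.16  0.84]
wedge 0.77 [ 0.3289  0.0929 -0.0005] [109.  88.]
wedge 0.61 [0.4829 0.2181 0.1469] [257. 301.]
bay1 0.97 [0.5788 0.3362 0.0126] [367. 277.]
bay1 0.97 [0.588  0.3989 0.0131] [419. 276.]
bay1 0.83 [0.5696 0.2722 0.0124] [313. 278.]
-110 -121 [234.4 185.8]
-110 -77 [277.3 186.1]
-110 -55 [298.7 186.3]
-110 -11 [341.2 186.6]
-110 11 [362.2 186.7]
-110 55 [403.6 187. ]
-20 -121 [235.7 262. ]
-20 -77 [274.7 262.2]
-20 -55 [294.2 262.3]
-20 -11 [332.8 262.3]
-20 11 [352.  262.2]
-20 55 [389.9 262. ]
```

View pics/w4b.png

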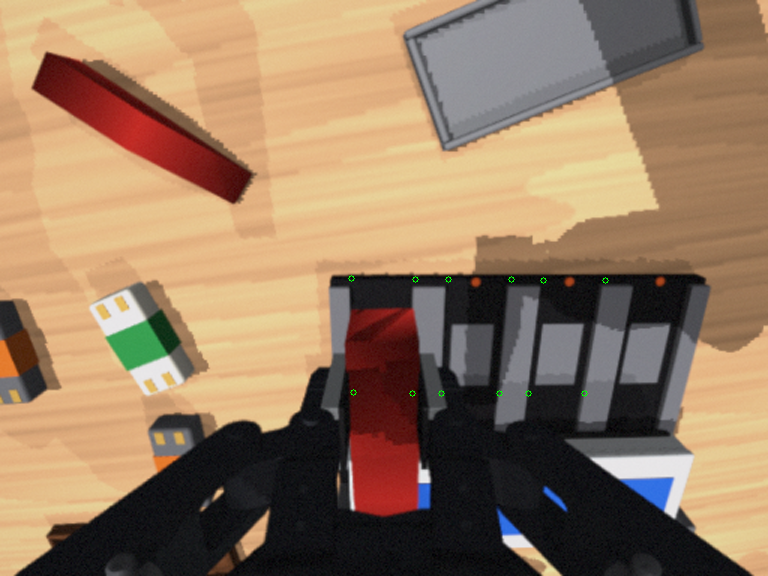

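The dock fit lines up with the rib edges: the wedge lane spans (350–415, 280) and bay ribs (415–447) and (511–540). Next I lower the wedge into the lane.

>>> servo_tool([
  {"hand": 0.9,"x": -0.01,"y": 0.0015,"z": -0.04,"wx": 0,"wy": 0,"wz": 0},
  {"hand": 0.9,"x": -0.01,"y": 0.0015,"z": -0.08,"wx": 0,"wy": 0,"wz": 0},
  {"hand": 0.9,"x": -0.01,"y": 0.0015,"z": -0.11,"wx": 0,"wy": 0,"wz": 0},
  {"hand": 0.9,"x": -0.01,"y": 0.0015,"z": -0.125,"wx": 0,"wy": 0,"wz": 0},
  {"hand": 0.9,"x": -0.01,"y": 0.0015,"z": -0.129,"wx": 0,"wy": 0,"wz": 0},
  {"hand": 0.9,"x": -0.01,"y": 0.0015,"z": -0.131,"wx": 0,"wy": 0,"wz": 0},
  {"hand": 0.9,"x": -0.01,"y": 0.0015,"z": -0.131,"wx": 0,"wy": 0,"wz": 0},
])

```text
clock: 11.38
tool_pos: [0.4311, 0.2254, 0.0444]
orientation: [0.237, 3.131, 0.001]
ft_force: [-0.6, 0.1, -0.9]
grip_width: 0.0225
grip_force: 58.5
```

>>> servo_tool([
  {"hand": 0.9,"x": 0.01,"y": -0.0015,"z": -0.001,"wx": 0,"wy": 0,"wz": 0},
  {"hand": 0.9,"x": 0.02,"y": -0.003,"z": -0.001,"wx": 0,"wy": 0,"wz": 0},
  {"hand": 0.9,"x": 0.03,"y": -0.0045,"z": -0.001,"wx": 0,"wy": 0,"wz": 0},
  {"hand": 0.9,"x": 0.04,"y": -0.006,"z": -0.001,"wx": 0,"wy": 0,"wz": 0},
  {"hand": 0.9,"x": 0.05,"y": -0.0075,"z": -0.001,"wx": 0,"wy": 0,"wz": 0},
  {"hand": 0.9,"x": 0.06,"y": -0.009,"z": -0.001,"wx": 0,"wy": 0,"wz": 0},
  {"hand": 0.9,"x": 0.07,"y": -0.0105,"z": -0.001,"wx": 0,"wy": 0,"wz": 0},
])

```text
clock: 12.25
tool_pos: [0.4919, 0.218, 0.0425]
orientation: [-0.226, -3.118, 0.002]
ft_force: [-49.0, 4.4, 40.9]
grip_width: 0.023
grip_force: 64.8
```

Run:
```python
from h import *
st()
im=optics.grab_frame('scene');sd=optics.grab_frame('side');w=optics.grab_frame('wrist')
a=cv2.resize(im[200:320,200:360],(533,400));b=cv2.resize(sd[100:200,200:310],(440,400));a=np.hstack([a[:,:400],b[:,:400]]);save('a5',a)
save('w5',w)
```

```text
t 12.2 tcp [0.4919 0.218  0.0425] yaw_y 81.7 zax [-0.016 -0.    -1.   ] w 0.023 gf 64.8 F [-49.    4.4  40.9] j [-0.28  0.42 -0.24  1.82  0.11  0.92  0.86]
```

View pics/a5.png

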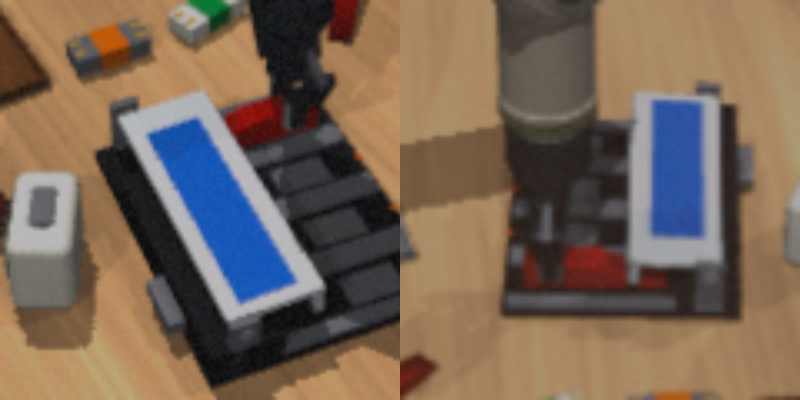

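View pics/w5.png

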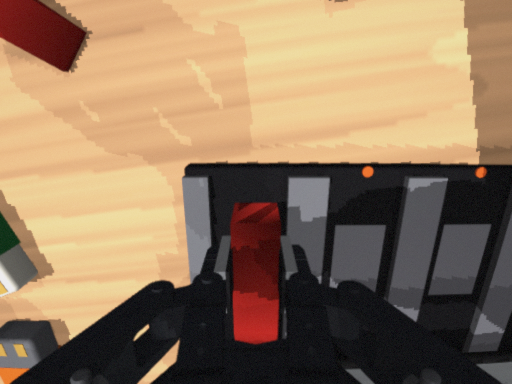

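>>> servo_tool([
  {"hand": 0.9,"x": -0.006,"y": 0.001,"z": 0.0,"wx": 0,"wy": 0,"wz": 0},
  {"hand": 0.9,"x": -0.012,"y": 0.002,"z": 0.0,"wx": 0,"wy": 0,"wz": 0},
  {"hand": 0.9,"x": -0.012,"y": 0.002,"z": 0.0,"wx": 0,"wy": 0,"wz": 0},
])

```text
clock: 12.78
tool_pos: [0.4886, 0.2167, 0.0427]
orientation: [0.236, 3.133, 0.0]
ft_force: [-2.1, 2.6, 0.1]
grip_width: 0.0228
grip_force: 59.4
```

Run:
```python
from h import *
st()
for n in('scene','side'):
    c=optics.camera_info(n);im=optics.grab_frame(n)
    for l in ('wedge','nose_tip'):
        for d in models.place_of(n,l):
            if d['score']>.3: print(n,l,round(d['score'],2),np.round(world(c,d['position']),4))
```

```text
t 12.8 tcp [0.4886 0.2167 0.0427] yaw_y 81.4 zax [ 0.  0. -1.] w 0.0228 gf 59.4 F [-2.1  2.6  0.1] j [-0.28  0.41 -0.23  1.85  0.12  0.9   0.85]
scene wedge 0.73 [0.526  0.2132 0.009 ]
scene wedge 0.49 [ 0.328   0.0909 -0.0012]
scene nose_tip 0.73 [0.5836 0.3002 0.0256]
side wedge 0.58 [0.5253 0.2106 0.0137]
side nose_tip 0.98 [0.5848 0.2988 0.0302]
```

Run:
```python
from h import *
c=optics.camera_info('wrist');im=optics.grab_frame('wrist');save('w6',im)
g=cv2.GaussianBlur(cv2.cvtColor(im,cv2.COLOR_RGB2GRAY),(3,3),0).astype(int)
for r in (190,205,220,235): print(r,g[r,176:512:4].tolist())
def edges(r,lo,hi):
    d=np.diff(g[r,lo:hi]);i=np.argmax(abs(d));return lo+i+.5,d[i]
for name,lo,hi,slope in [('rib1R',198,226,0),('rib2L',278,300,0),('rib2R',318,340,0),('rib3L',385,420,0),('rib3R',425,455,0)]:
    pts=[]
    for r in range(182,240,3):
        u,d=edges(r,lo,hi)
        if abs(d)>10: pts.append((u,r))
    if len(pts)<4: print(name,'few');continue
    P=unproj(c,pts,.017);k=np.polyfit(P[:,0],P[:,1],1);res=P[:,1]-np.polyval(k,P[:,0])
    m=abs(res)<.002;k=np.polyfit(P[m,0],P[m,1],1)
    print(name,len(pts),m.sum(),'yaw',round(np.degrees(np.arctan(k[0])),2),'y at x=.47',round(np.polyval(k,.47),4),pts[0],pts[-1])
```

```text
190 [191, 192, 180, 124, 123, 122, 123, 125, 122, 28, 24, 27, 27, 29, 27, 29, 28, 29, 28, 29, 28, 30, 27, 29, 30, 30, 31, 32, 28, 123, 134, 135, 134, 135, 134, 135, 134, 135, 134, 58, 30, 31, 31, 32, 30, 25, 23, 16, 18, 17, 18, 15, 17, 17, 17, 16, 14, 17, 33, 80, 81, 81, 81, 82, 82, 81, 81, 81, 52, 15, 19, 17, 15, 17, 17, 15, 17, 15, 18, 20, 17, 20, 15, 13]
205 [199, 183, 181, 124, 123, 124, 122, 122, 122, 52, 22, 28, 28, 27, 30, 45, 36, 29, 28, 38, 63, 68, 72, 75, 55, 36, 17, 15, 20, 124, 128, 129, 134, 134, 135, 134, 134, 134, 132, 29, 26, 20, 16, 16, 18, 14, 16, 15, 18, 18, 16, 19, 17, 17, 16, 17, 15, 32, 71, 82, 83, 83, 82, 83, 82, 82, 81, 69, 19, 16, 16, 18, 16, 19, 16, 17, 19, 19, 15, 18, 15, 16, 14, 21]
220 [213, 200, 199, 146, 121, 121, 121, 121, 121, 84, 15, 29, 29, 29, 44, 50, 51, 49, 35, 27, 26, 26, 39, 41, 35, 36, 23, 12, 23, 81, 82, 91, 83, 84, 83, 83, 83, 83, 71, 16, 18, 16, 17, 18, 19, 16, 19, 19, 16, 19, 18, 15, 17, 16, 16, 14, 22, 47, 84, 84, 82, 83, 82, 83, 83, 83, 78, 19, 17, 18, 19, 15, 18, 15, 17, 15, 17, 17, 18, 18, 19, 15, 21, 32]
235 [205, 191, 190, 180, 134, 132, 120, 121, 120, 108, 13, 30, 48, 48, 45, 43, 42, 40, 40, 35, 35, 35, 33, 32, 30, 26, 38, 42, 46, 83, 82, 82, 84, 82, 83, 83, 83, 83, 42, 16, 32, 84, 84, 85, 83, 84, 85, 85, 85, 85, 85, 85, 84, 21, 17, 14, 33, 84, 84, 84, 83, 84, 84, 83, 83, 83, 20, 55, 82, 83, 83, 81, 81, 82, 81, 81, 81, 81, 79, 19, 15, 29, 31, 74]
rib1R 19 19 yaw -8.32 y at x=.47 0.1949 (np.float64(210.5), 185) (np.float64(213.5), 239)
rib2L 19 17 yaw -8.15 y at x=.47 0.239 (np.float64(290.5), 185) (np.float64(279.5), 239)
rib2R 19 15 yaw -8.07 y at x=.47 0.2618 (np.float64(331.5), 185) (np.float64(336.5), 239)
rib3L 19 10 yaw -9.21 y at x=.47 0.3062 (np.float64(410.5), 185) (np.float64(385.5), 239)
rib3R 19 19 yaw -3.66 y at x=.47 0.328 (np.float64(449.5), 185) (np.float64(442.5), 239)
```

>>> servo_tool([
  {"hand": 0.9,"x": -0.01,"y": -0.001,"z": 0.001,"wx": 0,"wy": -0.02,"wz": 0.006},
  {"hand": 0.9,"x": -0.01,"y": -0.001,"z": 0.001,"wx": 0,"wy": -0.02,"wz": 0.006},
  {"hand": 0.9,"x": -0.004,"y": -0.0018,"z": 0.001,"wx": 0,"wy": -0.02,"wz": 0.006},
  {"hand": 0.9,"x": 0.0,"y": -0.0024,"z": 0.001,"wx": 0,"wy": -0.02,"wz": 0.006},
  {"hand": 0.9,"x": 0.003,"y": -0.0028,"z": 0.001,"wx": 0,"wy": -0.02,"wz": 0.006},
  {"hand": 0.9,"x": 0.006,"y": -0.0033,"z": 0.001,"wx": 0,"wy": -0.02,"wz": 0.006},
])

```text
clock: 13.88
tool_pos: [0.4859, 0.2145, 0.0426]
orientation: [0.221, 3.13, -0.004]
ft_force: [-39.4, -0.1, 31.2]
grip_width: 0.0229
grip_force: 63.6
```

Pushing forward makes the tool dive, which presses the wedge into the floor (Fz +31). I add upward bias to unload it.

>>> servo_tool([
  {"hand": 0.9,"x": -0.006,"y": 0.001,"z": 0.001,"wx": 0,"wy": 0,"wz": 0},
  {"hand": 0.9,"x": -0.006,"y": 0.001,"z": 0.002,"wx": 0,"wy": 0,"wz": 0},
  {"hand": 0.9,"x": -0.003,"y": 0.0005,"z": 0.002,"wx": 0,"wy": 0,"wz": 0},
  {"hand": 0.9,"x": 0.0,"y": 0.0,"z": 0.003,"wx": 0,"wy": 0,"wz": 0},
])

```text
clock: 14.38
tool_pos: [0.489, 0.2134, 0.0435]
orientation: [0.223, 3.126, -0.003]
ft_force: [-15.3, 2.8, -6.6]
grip_width: 0.0226
grip_force: 59.4
```

>>> servo_tool([
  {"hand": 0.9,"x": 0.004,"y": -0.0006,"z": 0.0005,"wx": 0,"wy": 0,"wz": 0},
  {"hand": 0.9,"x": 0.008,"y": -0.0012,"z": 0.0005,"wx": 0,"wy": 0,"wz": 0},
  {"hand": 0.9,"x": 0.012,"y": -0.0018,"z": 0.001,"wx": 0,"wy": 0,"wz": 0},
])

```text
clock: 14.75
tool_pos: [0.5017, 0.2109, 0.0441]
orientation: [0.225, 3.125, -0.004]
ft_force: [-10.8, 1.3, -7.4]
grip_width: 0.0228
grip_force: 59.1
```

>>> servo_tool([
  {"hand": 0.9,"x": 0.006,"y": -0.0009,"z": 0.0,"wx": 0,"wy": 0,"wz": 0},
  {"hand": 0.9,"x": 0.012,"y": -0.0018,"z": 0.0,"wx": 0,"wy": 0,"wz": 0},
  {"hand": 0.9,"x": 0.018,"y": -0.0027,"z": 0.0,"wx": 0,"wy": 0,"wz": 0},
  {"hand": 0.9,"x": 0.024,"y": -0.0034,"z": 0.0,"wx": 0,"wy": 0,"wz": 0},
  {"hand": 0.9,"x": 0.03,"y": -0.0043,"z": 0.0,"wx": 0,"wy": 0,"wz": 0},
  {"hand": 0.9,"x": 0.034,"y": -0.0048,"z": 0.0,"wx": 0,"wy": 0,"wz": 0},
  {"hand": 0.9,"x": 0.034,"y": -0.0048,"z": 0.0,"wx": 0,"wy": 0,"wz": 0},
])

```text
clock: 15.62
tool_pos: [0.5411, 0.2062, 0.0475]
orientation: [0.227, 3.113, 0.002]
ft_force: [-1.1, -1.4, -5.7]
grip_width: 0.0227
grip_force: 59.4
```

Run:
```python
from h import *
st()
for n in('scene','side'):
    c=optics.camera_info(n);im=optics.grab_frame(n)
    for l in ('wedge','nose_tip','spent1','charged'):
        for d in models.place_of(n,l):
            if d['score']>.3: print(n,l,round(d['score'],2),np.round(world(c,d['position']),4))
```

```text
t 15.6 tcp [0.5411 0.2062 0.0475] yaw_y 81.7 zax [ 0.02 -0.   -1.  ] w 0.0227 gf 59.4 F [-1.1 -1.4 -5.7] j [-0.25  0.47 -0.21  1.74  0.13  0.93  0.9 ]
scene wedge 0.65 [ 0.327   0.0889 -0.0029]
scene nose_tip 0.9 [0.5764 0.2977 0.0475]
scene spent1 0.77 [ 0.4594 -0.0814  0.0042]
scene spent1 0.59 [ 0.5774  0.0337 -0.    ]
scene spent1 0.38 [ 0.6864 -0.0403  0.0074]
scene spent1 0.36 [ 0.691  -0.3244  0.0011]
scene charged 0.55 [ 0.4661  0.0423 -0.0005]
side wedge 0.78 [0.3274 0.0914 0.0048]
side wedge 0.55 [0.5792 0.2014 0.0208]
side wedge 0.48 [ 0.4777 -0.3423 -0.0007]
side nose_tip 0.86 [0.5784 0.3019 0.0483]
side spent1 0.81 [ 0.5788  0.0424 -0.0017]
side spent1 0.67 [ 0.463  -0.0809  0.0031]
side spent1 0.38 [ 0.5599 -0.3367  0.1951]
side charged 0.83 [ 0.4642  0.0378 -0.0007]
```

>>> servo_tool([
  {"hand": 0.9,"x": 0.0,"y": 0.0,"z": -0.003,"wx": 0,"wy": 0.02,"wz": 0},
  {"hand": 0.9,"x": 0.0,"y": 0.0,"z": -0.004,"wx": 0,"wy": 0.02,"wz": 0},
  {"hand": 0.55,"x": 0.0,"y": 0.0,"z": -0.004,"wx": 0,"wy": 0.02,"wz": 0},
  {"hand": 0.55,"x": 0.0,"y": 0.0,"z": -0.004,"wx": 0,"wy": 0.02,"wz": 0},
  {"hand": 0.55,"x": 0.0,"y": 0.0,"z": -0.004,"wx": 0,"wy": 0.02,"wz": 0},
  {"hand": 0.55,"x": 0.0,"y": 0.0,"z": 0.03,"wx": 0,"wy": 0.02,"wz": 0},
  {"hand": 0.55,"x": -0.02,"y": 0.0,"z": 0.08,"wx": 0,"wy": 0.02,"wz": 0},
  {"hand": 0.4,"x": -0.05,"y": -0.02,"z": 0.12,"wx": 0,"wy": 0.02,"wz": 0},
])

```text
clock: 17.12
tool_pos: [0.4903, 0.1884, 0.1697]
orientation: [0.223, 3.132, 0.003]
ft_force: [0.4, 0.3, 0.5]
grip_width: 0.0512
grip_force: 0.0
```

Run:
```python
from h import *
st()
for n in('scene','side'):
    c=optics.camera_info(n);im=optics.grab_frame(n)
    for l in ('wedge','nose_tip'):
        for d in models.place_of(n,l):
            if d['score']>.4: print(n,l,round(d['score'],2),np.round(world(c,d['position']),4))
c,im=look('w7',['wedge','spent1','charged'],z=dict(spent1=.018,charged=.018))
```

```text
t 17.1 tcp [0.4903 0.1884 0.1697] yaw_y 81.8 zax [ 0.002  0.002 -1.   ] w 0.0512 gf 0.0 F [0.4 0.3 0.5] j [-0.22  0.24 -0.24  1.75  0.06  1.16  0.95]
scene wedge 0.79 [ 0.325   0.0912 -0.002 ]
scene wedge 0.73 [0.5777 0.2057 0.0087]
scene nose_tip 0.97 [0.5769 0.2987 0.0429]
side wedge 0.82 [0.3261 0.0883 0.0049]
side wedge 0.6 [0.5798 0.2043 0.0107]
side nose_tip 0.85 [0.5796 0.3012 0.0471]
wedge 0.6 [0.3266 0.092  0.003 ] [125.  21.]
wedge 0.56 [0.5767 0.2043 0.0148] [282. 255.]
spent1 0.78 [ 0.4627 -0.0786 -0.0016] [ 14. 188.]
spent1 0.77 [ 5.857e-01  3.480e-02 -3.000e-04] [140. 273.]
  rect spent1 0.93 [565.7  40.5  -7.2  68.1  48.3] 1936
  rect spent1 0.8 [468.7 -59.7 -24.6  91.9  40.3] 2025
  rect spent1 0.32 [588.2 326.7  81.6 326.5 253.6] 42844
charged 0.97 [0.4678 0.039  0.0013] [114. 178.]
  rect charged 0.71 [466.8  41.9  14.5  80.6  48.9] 3505
```

View pics/w7.png

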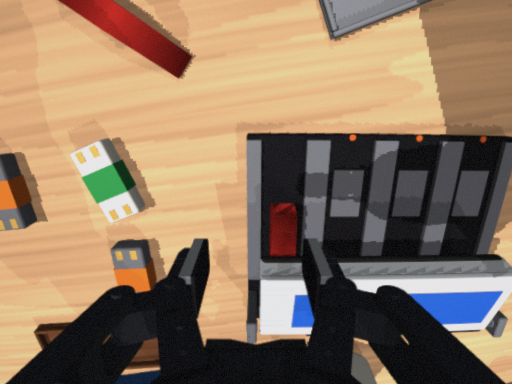

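The red wedge sits at (283,230) in its lane with the arm propped over it. The spent pack nearby is at (132,270) and the charged pack at (107,180). I go to the nearer spent pack.

>>> servo_tool([
  {"hand": 0.3,"x": 0.02,"y": -0.04,"z": 0.0,"wx": 0,"wy": 0,"wz": 0},
  {"hand": 0.3,"x": 0.04,"y": -0.08,"z": 0.0,"wx": 0,"wy": 0,"wz": 0},
  {"hand": 0.3,"x": 0.05,"y": -0.12,"z": 0.0,"wx": 0,"wy": 0,"wz": 0},
  {"hand": 0.3,"x": 0.06,"y": -0.147,"z": 0.0,"wx": 0,"wy": 0,"wz": 0},
  {"hand": 0.3,"x": 0.06,"y": -0.147,"z": 0.0,"wx": 0,"wy": 0,"wz": 0},
  {"hand": 0.3,"x": 0.06,"y": -0.147,"z": 0.0,"wx": 0,"wy": 0,"wz": 0},
])

```text
clock: 18.48
tool_pos: [0.5502, 0.0405, 0.1672]
orientation: [-0.226, -3.133, -0.001]
ft_force: [0.4, 0.9, -0.7]
grip_width: 0.0595
grip_force: 0.0
```

```bash
cat >> h.py <<'E'
def pack(c,label='spent1',cam='wrist'):
    for d in models.cut_out(cam,label):
        if d['score']<.4: continue
        m=d['pixels']; ys,xs=np.nonzero(m);uv=np.c_[xs,ys].astype(float)
        # fit box silhouette: minimise mismatch of hull with projected 3D box
        from scipy.optimize import minimize
        def hull(p):
            cx,cy,a=p[0],p[1],p[2];q=[]
            for z in(0,.022):
                for sx,sy in((-1,-1),(-1,1),(1,1),(1,-1)):
                    q.append([cx+np.cos(a)*sx*.04-np.sin(a)*sy*.018,cy+np.sin(a)*sx*.04+np.cos(a)*sy*.018,z])
            return cv2.convexHull(np.float32(proj(c,q)))
        S=8
        def cost(p):
            im=np.zeros(m.shape,np.uint8);cv2.fillConvexPoly(im,np.int32(np.round(hull(p)*S)),1,shift=3);return (im.astype(bool)^m).sum()
        r0=rect(c,m,.015);best=None
        for a0 in (r0[2],r0[2]+90,0,45,-45):
            r=minimize(cost,[r0[0]/1e3,r0[1]/1e3,np.radians(a0)],method='Nelder-Mead',options=dict(initial_simplex=np.array([r0[0]/1e3,r0[1]/1e3,np.radians(a0)])+np.array([[0,0,0],[.012,0,0],[0,.012,0],[0,0,.2]]),xatol=1e-4,fatol=1))
            if best is None or r.fun<best.fun: best=r
        print('box',label,round(d['score'],2),np.round(best.x[:2],4),round((np.degrees(best.x[2])+90)%180-90,1),'miss',best.fun,'of',m.sum())
E
python3 - <<'E'
from h import *
st()
c,im=look('w8',['spent1'])
pack(c)
E
```

```text
t 18.5 tcp [0.5502 0.0405 0.1672] yaw_y 81.7 zax [-0.001  0.001 -1.   ] w 0.0595 gf 0.0 F [ 0.4  0.9 -0.7] j [-0.01  0.29 -0.14  1.69  0.04  1.17  1.26]
spent1 0.87 [ 4.653e-01 -7.760e-02  1.000e-04] [124. 113.]
spent1 0.66 [ 0.5847  0.0329 -0.0013] [253. 209.]
box spent1 0.73 [0.5806 0.035 ] -6.0 miss 255.0 of 2658
box spent1 0.73 [ 0.4637 -0.0802] -1.7 miss 357.0 of 4011
```

>>> servo_tool([
  {"hand": 0.3,"x": 0.007,"y": -0.0025,"z": -0.04,"wx": 0,"wy": 0,"wz": 0.04},
  {"hand": 0.3,"x": 0.007,"y": -0.0025,"z": -0.08,"wx": 0,"wy": 0,"wz": 0.04},
  {"hand": 0.3,"x": 0.007,"y": -0.0025,"z": -0.12,"wx": 0,"wy": 0,"wz": 0.04},
  {"hand": 0.3,"x": 0.007,"y": -0.0025,"z": -0.139,"wx": 0,"wy": 0,"wz": 0.04},
  {"hand": 0.3,"x": 0.007,"y": -0.0025,"z": -0.139,"wx": 0,"wy": 0,"wz": 0.04},
  {"hand": 0.9,"x": 0.007,"y": -0.0025,"z": -0.139,"wx": 0,"wy": 0,"wz": 0.04},
  {"hand": 0.9,"x": 0.007,"y": -0.0025,"z": -0.139,"wx": 0,"wy": 0,"wz": 0.04},
  {"hand": 0.9,"x": 0.007,"y": -0.0025,"z": -0.139,"wx": 0,"wy": 0,"wz": 0.04},
])

```text
clock: 19.62
tool_pos: [0.5586, 0.0376, 0.0302]
orientation: [0.164, 3.135, 0.001]
ft_force: [-1.0, 0.7, 6.8]
grip_width: 0.0345
grip_force: 60.6
```

>>> servo_tool([
  {"hand": 0.9,"x": 0,"y": 0,"z": 0.05,"wx": 0,"wy": 0,"wz": 0},
  {"hand": 0.9,"x": 0,"y": 0,"z": 0.1,"wx": 0,"wy": 0,"wz": 0},
  {"hand": 0.9,"x": -0.01,"y": 0.04,"z": 0.13,"wx": 0,"wy": 0,"wz": -0.04},
  {"hand": 0.9,"x": -0.03,"y": 0.09,"z": 0.13,"wx": 0,"wy": 0,"wz": -0.04},
  {"hand": 0.9,"x": -0.05,"y": 0.14,"z": 0.13,"wx": 0,"wy": 0,"wz": -0.04},
  {"hand": 0.9,"x": -0.05,"y": 0.19,"z": 0.13,"wx": 0,"wy": 0,"wz": -0.04},
  {"hand": 0.9,"x": -0.05,"y": 0.24,"z": 0.13,"wx": 0,"wy": 0,"wz": -0.04},
  {"hand": 0.9,"x": -0.05,"y": 0.29,"z": 0.13,"wx": 0,"wy": 0,"wz": -0.04},
])

```text
clock: 20.62
tool_pos: [0.5075, 0.3286, 0.1592]
orientation: [0.228, 3.132, 0.001]
ft_force: [0.5, 0.3, -0.4]
grip_width: 0.0343
grip_force: 60.3
```

>>> servo_tool([
  {"hand": 0.9,"x": 0,"y": 0.04,"z": 0,"wx": 0,"wy": 0,"wz": 0},
  {"hand": 0.9,"x": -0.001,"y": 0.084,"z": 0,"wx": 0,"wy": 0,"wz": 0},
  {"hand": 0.9,"x": -0.001,"y": 0.084,"z": 0,"wx": 0,"wy": 0,"wz": 0},
  {"hand": 0.9,"x": -0.001,"y": 0.084,"z": 0,"wx": 0,"wy": 0,"wz": 0},
])

```text
clock: 21.12
tool_pos: [0.5066, 0.4106, 0.1585]
orientation: [0.227, 3.133, -0.001]
ft_force: [-0.2, -0.0, -0.9]
grip_width: 0.0341
grip_force: 60.4
```

Run:
```python
from h import *
st()
c,im=look('w9',['spent1','bay1'])
g=cv2.GaussianBlur(cv2.cvtColor(im,cv2.COLOR_RGB2GRAY),(3,3),0).astype(int)
def at(x,y): return proj(c,[x,y,.017])[0]
for name,y0 in [('b2R',.3503+.0222),('b3L',.417-.0222),('b3R',.417+.0222),('b2L',.3503-.0222)]:
    out=[]
    for x in np.arange(.470,.515,.004):
        u=at(x,y0-.1441*(x-.47));lo=int(u[0])-9;r=int(round(u[1]))
        if lo<0 or lo+19>511: continue
        d=np.diff(g[r,lo:lo+19]);i=np.argmax(abs(d))
        if abs(d[i])>12: out.append((lo+i+.5,r))
    if len(out)>3:
        P=unproj(c,out,.017);k=np.polyfit(P[:,0],P[:,1],1);print(name,len(out),'pred',round(y0,4),'meas at .47',round(np.median(P[:,1]+.1441*(P[:,0]-.47)),4),'yaw',round(np.degrees(np.arctan(k[0])),1))
```

```text
t 21.1 tcp [0.5066 0.4106 0.1585] yaw_y 81.7 zax [ 0.    -0.001 -1.   ] w 0.0341 gf 60.4 F [-0.2 -0.  -0.9] j [-0.53  0.51 -0.29  1.4   0.15  1.25  0.59]
spent1 0.93 [0.5332 0.4072 0.1286] [256. 279.]
bay1 0.96 [0.5782 0.333  0.0096] [194. 256.]
bay1 0.76 [0.5709 0.2719 0.0101] [138. 257.]
b2R 11 pred 0.3725 meas at .47 0.3724 yaw -14.1
b3L 10 pred 0.3948 meas at .47 0.395 yaw -8.8
b3R 8 pred 0.4392 meas at .47 0.439 yaw -16.0
b2L 12 pred 0.3281 meas at .47 0.3287 yaw 3.8
```

>>> servo_tool([
  {"hand": 0.9,"x": 0,"y": 0.001,"z": -0.04,"wx": 0,"wy": 0,"wz": 0},
  {"hand": 0.9,"x": 0,"y": 0.001,"z": -0.08,"wx": 0,"wy": 0,"wz": 0},
  {"hand": 0.9,"x": 0,"y": 0.001,"z": -0.105,"wx": 0,"wy": 0,"wz": 0},
  {"hand": 0.9,"x": 0,"y": 0.001,"z": -0.112,"wx": 0,"wy": 0,"wz": 0},
  {"hand": 0.9,"x": 0,"y": 0.001,"z": -0.115,"wx": 0,"wy": 0,"wz": 0},
  {"hand": 0.9,"x": 0,"y": 0.001,"z": -0.115,"wx": 0,"wy": 0,"wz": 0},
])

```text
clock: 22.02
tool_pos: [0.5072, 0.4124, 0.0448]
orientation: [0.228, 3.132, 0.002]
ft_force: [0.2, 0.2, -1.4]
grip_width: 0.0343
grip_force: 60.4
```

>>> servo_tool([
  {"hand": 0.9,"x": 0.01,"y": -0.0018,"z": -0.0015,"wx": 0,"wy": 0,"wz": 0},
  {"hand": 0.9,"x": 0.02,"y": -0.0033,"z": -0.0015,"wx": 0,"wy": 0,"wz": 0},
  {"hand": 0.9,"x": 0.03,"y": -0.0048,"z": -0.0015,"wx": 0,"wy": 0,"wz": 0},
  {"hand": 0.9,"x": 0.04,"y": -0.0062,"z": -0.0015,"wx": 0,"wy": 0,"wz": 0},
  {"hand": 0.9,"x": 0.048,"y": -0.0074,"z": -0.0015,"wx": 0,"wy": 0,"wz": 0},
  {"hand": 0.9,"x": 0.052,"y": -0.008,"z": -0.0015,"wx": 0,"wy": 0,"wz": 0},
])

```text
clock: 22.78
tool_pos: [0.5587, 0.4045, 0.0423]
orientation: [-0.227, -3.133, -0.001]
ft_force: [-4.9, 0.0, 4.7]
grip_width: 0.0341
grip_force: 61.1
```

>>> servo_tool([
  {"hand": 0.9,"x": 0.003,"y": -0.0004,"z": 0.0005,"wx": 0,"wy": 0,"wz": 0},
  {"hand": 0.9,"x": 0.006,"y": -0.0008,"z": 0.0005,"wx": 0,"wy": 0,"wz": 0},
  {"hand": 0.9,"x": 0.008,"y": -0.0011,"z": 0.0005,"wx": 0,"wy": 0,"wz": 0},
  {"hand": 0.9,"x": 0.008,"y": -0.0011,"z": 0.0005,"wx": 0,"wy": 0,"wz": 0},
])

```text
clock: 23.28
tool_pos: [0.5669, 0.4028, 0.0424]
orientation: [0.228, 3.133, -0.0]
ft_force: [0.8, 0.6, -1.2]
grip_width: 0.0342
grip_force: 60.5
```

>>> servo_tool([
  {"hand": 0.9,"x": 0.002,"y": -0.0003,"z": 0.0,"wx": 0,"wy": 0,"wz": 0},
  {"hand": 0.9,"x": 0.004,"y": -0.0006,"z": 0.0,"wx": 0,"wy": 0,"wz": 0},
  {"hand": 0.9,"x": 0.004,"y": -0.0006,"z": 0.0,"wx": 0,"wy": 0,"wz": 0},
])

```text
clock: 23.65
tool_pos: [0.5679, 0.4028, 0.0423]
orientation: [-0.225, -3.129, 0.002]
ft_force: [-9.6, -3.1, 6.5]
grip_width: 0.0342
grip_force: 61.2
```

>>> servo_tool([
  {"hand": 0.9,"x": -0.003,"y": 0.0004,"z": 0.0,"wx": 0,"wy": 0,"wz": 0},
  {"hand": 0.45,"x": -0.003,"y": 0.0004,"z": 0.0,"wx": 0,"wy": 0,"wz": 0},
  {"hand": 0.45,"x": -0.003,"y": 0.0004,"z": 0.0,"wx": 0,"wy": 0,"wz": 0},
  {"hand": 0.45,"x": -0.003,"y": 0.0004,"z": 0.0,"wx": 0,"wy": 0,"wz": 0},
  {"hand": 0.45,"x": -0.003,"y": 0.0004,"z": 0.03,"wx": 0,"wy": 0,"wz": 0},
  {"hand": 0.45,"x": -0.02,"y": -0.01,"z": 0.07,"wx": 0,"wy": 0,"wz": 0},
  {"hand": 0.45,"x": -0.06,"y": -0.05,"z": 0.11,"wx": 0,"wy": 0,"wz": 0},
  {"hand": 0.3,"x": -0.11,"y": -0.08,"z": 0.12,"wx": 0,"wy": 0,"wz": 0},
])

```text
clock: 24.65
tool_pos: [0.4637, 0.3233, 0.1645]
orientation: [0.23, 3.129, 0.004]
ft_force: [-0.6, -0.3, 2.1]
grip_width: 0.0599
grip_force: 0.0
```

Run:
```python
from h import *
st()
o=np.array([.5706,.3036]);a=np.radians(-8.2)
for n in('scene','side','wrist'):
    c,im=look('x_'+n,[],cam=n)
    for l in('spent1','wedge','nose_tip','charged'):
        for d in models.place_of(n,l):
            if d['score']>.4:
                w=world(c,d['position']);q=w[:2]-o;print(n,l,round(d['score'],2),np.round(w,4),'dock',np.round([q[0]*np.cos(a)+q[1]*np.sin(a),-q[0]*np.sin(a)+q[1]*np.cos(a)],4))
    if n=='side': pack(c,cam=n); pack(c,'charged',n)
```

```text
t 24.6 tcp [0.4637 0.3233 0.1645] yaw_y 81.6 zax [ 0.004  0.002 -1.   ] w 0.0599 gf 0.0 F [-0.6 -0.3  2.1] j [-0.42  0.33 -0.31  1.65  0.11  1.17  0.67]
scene spent1 0.67 [0.5877 0.3993 0.0136] dock [0.0032 0.0972]
scene spent1 0.67 [7.828e-01 1.187e-01 3.000e-04] dock [ 0.2364 -0.1527]
scene spent1 0.53 [ 6.85e-01 -3.86e-02  3.00e-04] dock [ 0.162  -0.3224]
scene spent1 0.5 [ 0.4607 -0.0796  0.003 ] dock [-0.0541 -0.395 ]
scene wedge 0.67 [ 0.3286  0.0915 -0.0021] dock [-0.2093 -0.2444]
scene wedge 0.48 [0.5737 0.203  0.0096] dock [ 0.0174 -0.0991]
scene nose_tip 0.69 [0.577  0.3004 0.043 ] dock [ 0.0068 -0.0023]
scene charged 0.72 [ 0.4643  0.0434 -0.0041] dock [-0.0681 -0.2727]
scene charged 0.68 [ 0.4733 -0.3408  0.0027] dock [-0.0044 -0.6517]
side spent1 0.62 [ 0.4625 -0.0803  0.0028] dock [-0.0522 -0.3954]
side spent1 0.48 [0.587  0.4084 0.0083] dock [0.0013 0.1061]
side wedge 0.77 [0.33   0.0913 0.0038] dock [-0.2079 -0.2444]
side wedge 0.64 [0.5759 0.1997 0.0107] dock [ 0.0201 -0.102 ]
side nose_tip 0.89 [0.5787 0.3001 0.0454] dock [ 0.0085 -0.0023]
side nose_tip 0.44 [0.4646 0.0399 0.0029] dock [-0.0673 -0.2762]
side charged 0.49 [ 4.649e-01  4.210e-02 -2.000e-04] dock [-0.0674 -0.2739]
box spent1 0.73 [ 0.4656 -0.0803] -6.7 miss 21.0 of 305
box charged 0.49 [0.4687 0.0407] 14.5 miss 60.0 of 257
wrist nose_tip 0.96 [0.5787 0.2987 0.0399] dock [ 0.0087 -0.0037]
wrist charged 0.94 [0.4681 0.0392 0.0028] dock [-0.0637 -0.2764]
```

View pics/x_wrist.png

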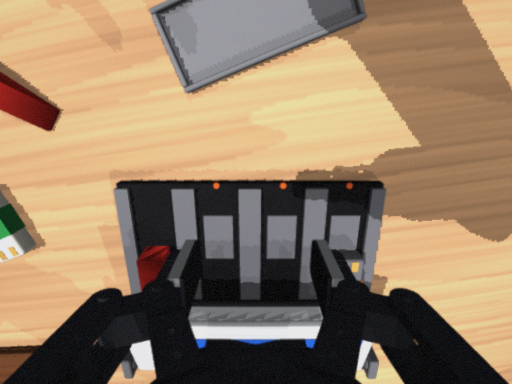

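The wrist view shows the wedge at (153,262) and the pack's brass contacts at (355,268) in the third bay under the arm. On to the second spent pack.

>>> servo_tool([
  {"hand": 0.3,"x": 0.0,"y": -0.05,"z": 0.0,"wx": 0,"wy": 0,"wz": 0},
  {"hand": 0.3,"x": 0.0,"y": -0.1,"z": 0.0,"wx": 0,"wy": 0,"wz": 0},
  {"hand": 0.3,"x": 0.0,"y": -0.15,"z": 0.0,"wx": 0,"wy": 0,"wz": 0},
  {"hand": 0.3,"x": 0.0,"y": -0.2,"z": 0.0,"wx": 0,"wy": 0,"wz": 0},
  {"hand": 0.3,"x": 0.0,"y": -0.25,"z": 0.0,"wx": 0,"wy": 0,"wz": 0.02},
  {"hand": 0.3,"x": -0.005,"y": -0.3,"z": 0.0,"wx": 0,"wy": 0,"wz": 0.04},
  {"hand": 0.3,"x": -0.015,"y": -0.35,"z": 0.0,"wx": 0,"wy": 0,"wz": 0.06},
  {"hand": 0.3,"x": -0.02,"y": -0.4,"z": 0.0,"wx": 0,"wy": 0,"wz": 0.08},
])

```text
clock: 26.5
tool_pos: [0.4422, -0.0777, 0.1623]
orientation: [0.101, 3.139, -0.0]
ft_force: [1.2, 0.6, -0.3]
grip_width: 0.0599
grip_force: 0.0
```

Run:
```python
from h import *
c,im=look('w10',['spent1','charged'])
st()
pack(c);pack(c,'charged')
```

```text
spent1 0.73 [ 0.464  -0.0791  0.0016] [255. 200.]
charged 0.82 [0.4683 0.0399 0.0048] [369. 198.]
t 26.6 tcp [ 0.4423 -0.0789  0.1622] yaw_y 86.0 zax [ 0.    -0.001 -1.   ] w 0.0598 gf 0.0 F [ 0.1  0.5 -0.9] j [ 0.13  0.08 -0.03  1.95  0.    1.11  1.6 ]
box spent1 0.58 [ 0.4642 -0.0791] -2.7 miss 223.0 of 2837
box charged 0.74 [0.4678 0.0398] 14.5 miss 226.0 of 3220
```

>>> servo_tool([
  {"hand": 0.3,"x": -0.003,"y": 0.001,"z": -0.04,"wx": 0,"wy": 0,"wz": 0.01},
  {"hand": 0.3,"x": -0.003,"y": 0.001,"z": -0.08,"wx": 0,"wy": 0,"wz": 0.01},
  {"hand": 0.3,"x": -0.003,"y": 0.001,"z": -0.12,"wx": 0,"wy": 0,"wz": 0.01},
  {"hand": 0.3,"x": -0.003,"y": 0.001,"z": -0.134,"wx": 0,"wy": 0,"wz": 0.01},
  {"hand": 0.3,"x": -0.003,"y": 0.001,"z": -0.134,"wx": 0,"wy": 0,"wz": 0.01},
  {"hand": 0.9,"x": -0.003,"y": 0.001,"z": -0.134,"wx": 0,"wy": 0,"wz": 0.01},
  {"hand": 0.9,"x": -0.003,"y": 0.001,"z": -0.134,"wx": 0,"wy": 0,"wz": 0.01},
  {"hand": 0.9,"x": -0.003,"y": 0.001,"z": -0.134,"wx": 0,"wy": 0,"wz": 0.01},
])

```text
clock: 27.75
tool_pos: [0.4411, -0.0753, 0.0299]
orientation: [0.086, 3.137, -0.0]
ft_force: [-2.5, 0.7, 6.5]
grip_width: 0.0345
grip_force: 59.6
```

>>> servo_tool([
  {"hand": 0.9,"x": 0,"y": 0,"z": 0.05,"wx": 0,"wy": 0,"wz": 0},
  {"hand": 0.9,"x": 0,"y": 0,"z": 0.1,"wx": 0,"wy": 0,"wz": 0},
  {"hand": 0.9,"x": 0.01,"y": 0.05,"z": 0.13,"wx": 0,"wy": 0,"wz": -0.04},
  {"hand": 0.9,"x": 0.02,"y": 0.1,"z": 0.13,"wx": 0,"wy": 0,"wz": -0.08},
  {"hand": 0.9,"x": 0.03,"y": 0.15,"z": 0.13,"wx": 0,"wy": 0,"wz": -0.08},
  {"hand": 0.9,"x": 0.04,"y": 0.2,"z": 0.13,"wx": 0,"wy": 0,"wz": -0.08},
  {"hand": 0.9,"x": 0.045,"y": 0.25,"z": 0.13,"wx": 0,"wy": 0,"wz": -0.08},
  {"hand": 0.9,"x": 0.047,"y": 0.3,"z": 0.13,"wx": 0,"wy": 0,"wz": -0.08},
])

```text
clock: 28.75
tool_pos: [0.4872, 0.2264, 0.1593]
orientation: [0.213, 3.132, 0.001]
ft_force: [1.2, 0.1, -1.1]
grip_width: 0.0345
grip_force: 60.2
```

>>> servo_tool([
  {"hand": 0.9,"x": 0,"y": 0.03,"z": 0,"wx": 0,"wy": 0,"wz": 0},
  {"hand": 0.9,"x": 0.0,"y": 0.056,"z": 0,"wx": 0,"wy": 0,"wz": 0},
  {"hand": 0.9,"x": 0.0,"y": 0.056,"z": 0,"wx": 0,"wy": 0,"wz": 0},
  {"hand": 0.9,"x": 0.0,"y": 0.056,"z": 0,"wx": 0,"wy": 0,"wz": 0},
])

```text
clock: 29.25
tool_pos: [0.487, 0.2801, 0.1586]
orientation: [0.212, 3.134, -0.0]
ft_force: [0.9, -0.0, -1.5]
grip_width: 0.0341
grip_force: 60.2
```

Run:
```python
from h import *
st()
c,im=look('w11',['spent1','wedge'])
```

```text
t 29.2 tcp [0.487  0.2801 0.1586] yaw_y 82.2 zax [ 0.001 -0.    -1.   ] w 0.0341 gf 60.2 F [ 0.9 -0.  -1.5] j [-0.35  0.33 -0.29  1.67  0.1   1.16  0.78]
spent1 0.76 [0.5083 0.2775 0.1324] [256. 275.]
spent1 0.74 [0.5926 0.3968 0.0129] [374. 262.]
wedge 0.89 [0.5806 0.2013 0.0161] [195. 276.]
wedge 0.71 [0.33   0.0929 0.0027] [29. 45.]
```

>>> servo_tool([
  {"hand": 0.9,"x": 0,"y": 0.001,"z": -0.04,"wx": 0,"wy": 0,"wz": -0.007},
  {"hand": 0.9,"x": 0,"y": 0.001,"z": -0.08,"wx": 0,"wy": 0,"wz": -0.007},
  {"hand": 0.9,"x": 0,"y": 0.001,"z": -0.105,"wx": 0,"wy": 0,"wz": -0.007},
  {"hand": 0.9,"x": 0,"y": 0.001,"z": -0.112,"wx": 0,"wy": 0,"wz": -0.007},
  {"hand": 0.9,"x": 0,"y": 0.001,"z": -0.115,"wx": 0,"wy": 0,"wz": -0.007},
  {"hand": 0.9,"x": 0,"y": 0.001,"z": -0.115,"wx": 0,"wy": 0,"wz": -0.007},
])

```text
clock: 30.15
tool_pos: [0.4874, 0.2821, 0.044]
orientation: [0.223, 3.132, 0.001]
ft_force: [-0.3, 0.1, -0.3]
grip_width: 0.0342
grip_force: 60.2
```

>>> servo_tool([
  {"hand": 0.9,"x": 0.01,"y": -0.0014,"z": -0.001,"wx": 0,"wy": 0,"wz": 0},
  {"hand": 0.9,"x": 0.02,"y": -0.0029,"z": -0.001,"wx": 0,"wy": 0,"wz": 0},
  {"hand": 0.9,"x": 0.03,"y": -0.0043,"z": -0.001,"wx": 0,"wy": 0,"wz": 0},
  {"hand": 0.9,"x": 0.04,"y": -0.0058,"z": -0.001,"wx": 0,"wy": 0,"wz": 0},
  {"hand": 0.9,"x": 0.048,"y": -0.0069,"z": -0.001,"wx": 0,"wy": 0,"wz": 0},
  {"hand": 0.9,"x": 0.054,"y": -0.0078,"z": -0.001,"wx": 0,"wy": 0,"wz": 0},
])

```text
clock: 30.9
tool_pos: [0.541, 0.2742, 0.042]
orientation: [-0.222, -3.133, -0.0]
ft_force: [-1.8, 0.6, 2.6]
grip_width: 0.0343
grip_force: 60.6
```

>>> servo_tool([
  {"hand": 0.9,"x": 0.003,"y": -0.0004,"z": 0.0005,"wx": 0,"wy": 0,"wz": 0},
  {"hand": 0.9,"x": 0.006,"y": -0.0008,"z": 0.0005,"wx": 0,"wy": 0,"wz": 0},
  {"hand": 0.9,"x": 0.009,"y": -0.0012,"z": 0.0005,"wx": 0,"wy": 0,"wz": 0},
  {"hand": 0.9,"x": 0.011,"y": -0.0015,"z": 0.0005,"wx": 0,"wy": 0,"wz": 0},
  {"hand": 0.9,"x": 0.011,"y": -0.0015,"z": 0.0005,"wx": 0,"wy": 0,"wz": 0},
])

```text
clock: 31.52
tool_pos: [0.5478, 0.273, 0.042]
orientation: [-0.219, -3.127, 0.003]
ft_force: [-14.5, -2.2, 9.7]
grip_width: 0.0343
grip_force: 61.5
```

>>> servo_tool([
  {"hand": 0.9,"x": -0.004,"y": 0.0006,"z": 0.0,"wx": 0,"wy": 0,"wz": 0},
  {"hand": 0.45,"x": -0.004,"y": 0.0006,"z": 0.0,"wx": 0,"wy": 0,"wz": 0},
  {"hand": 0.45,"x": -0.004,"y": 0.0006,"z": 0.0,"wx": 0,"wy": 0,"wz": 0},
  {"hand": 0.45,"x": -0.004,"y": 0.0006,"z": 0.0,"wx": 0,"wy": 0,"wz": 0},
  {"hand": 0.45,"x": -0.004,"y": 0.0006,"z": 0.03,"wx": 0,"wy": 0,"wz": 0},
  {"hand": 0.45,"x": -0.02,"y": -0.01,"z": 0.07,"wx": 0,"wy": 0,"wz": 0},
  {"hand": 0.45,"x": -0.05,"y": -0.03,"z": 0.1,"wx": 0,"wy": 0,"wz": 0},
  {"hand": 0.55,"x": -0.08,"y": -0.05,"z": 0.12,"wx": 0,"wy": 0,"wz": 0},
])

```text
clock: 32.52
tool_pos: [0.4716, 0.2224, 0.1641]
orientation: [0.222, 3.132, 0.002]
ft_force: [-0.1, 1.0, -1.2]
grip_width: 0.0386
grip_force: 0.0
```

```bash
cat >> h.py <<'E'
def dock(w):
    o=np.array([.5706,.3036]);a=np.radians(-8.2);q=np.array(w)[:2]-o;return np.round([q[0]*np.cos(a)+q[1]*np.sin(a),-q[0]*np.sin(a)+q[1]*np.cos(a)],4)
E
python3 - <<'E'
from h import *
st()
for n in('scene','side','wrist'):
    c,im=look('y_'+n,[],cam=n)
    for l in('spent1','wedge','nose_tip','charged'):
        for d in models.place_of(n,l):
            if d['score']>.4:
                w=world(c,d['position']);print(n,l,round(d['score'],2),np.round(w,4),'dock',dock(w))
E
```

```text
t 32.5 tcp [0.4716 0.2224 0.1641] yaw_y 81.9 zax [ 0.002  0.001 -1.   ] w 0.0386 gf 0.0 F [-0.1  1.  -1.2] j [-0.26  0.24 -0.28  1.77  0.07  1.15  0.87]
scene spent1 0.64 [0.5856 0.3979 0.0101] dock [0.0014 0.0954]
scene spent1 0.59 [0.5672 0.2697 0.0157] dock [ 0.0014 -0.034 ]
scene wedge 0.51 [0.3304 0.0903 0.0005] dock [-0.2073 -0.2454]
scene wedge 0.44 [0.5773 0.2037 0.0092] dock [ 0.0208 -0.0979]
scene nose_tip 0.83 [0.5766 0.2987 0.0414] dock [ 0.0067 -0.004 ]
scene charged 0.6 [ 0.4667  0.0431 -0.0056] dock [-0.0657 -0.2726]
side spent1 0.72 [0.5785 0.2021 0.0119] dock [ 0.0223 -0.0993]
side spent1 0.44 [0.5669 0.269  0.0168] dock [ 0.0012 -0.0348]
side spent1 0.41 [0.5874 0.4075 0.0105] dock [0.0018 0.1052]
side wedge 0.72 [0.3293 0.0884 0.0017] dock [-0.2081 -0.2474]
side wedge 0.54 [0.5771 0.2011 0.0098] dock [ 0.021  -0.1006]
side nose_tip 0.84 [0.5772 0.3005 0.0432] dock [ 0.007  -0.0021]
side charged 0.75 [0.4634 0.0411 0.0016] dock [-0.0686 -0.2751]
wrist spent1 0.86 [0.5701 0.2706 0.0117] dock [ 0.0042 -0.0328]
wrist spent1 0.79 [0.5948 0.3982 0.0161] dock [0.0104 0.097 ]
wrist wedge 0.76 [0.5786 0.2012 0.0138] dock [ 0.0225 -0.1002]
wrist wedge 0.6 [0.3271 0.0897 0.0018] dock [-0.2105 -0.2465]
wrist nose_tip 0.71 [0.5802 0.3028 0.0405] dock [0.0096 0.0006]
wrist charged 0.85 [0.4682 0.0406 0.0031] dock [-0.0639 -0.2749]
```

View pics/y_wrist.png

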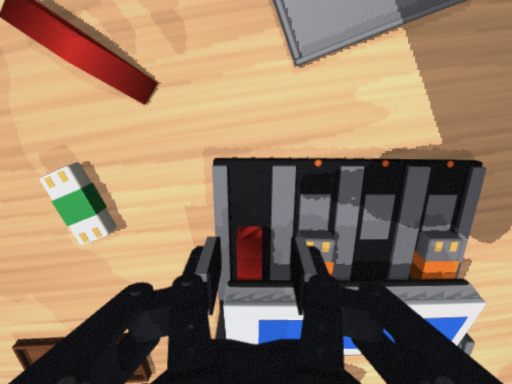

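Packs sit in bays 1 (318,250) and 3 (440,255), both equally deep. The wedge is at (250,250). I take the wedge and draw it out.

>>> servo_tool([
  {"hand": 0.5,"x": 0.03,"y": -0.008,"z": -0.02,"wx": 0,"wy": 0,"wz": 0},
  {"hand": 0.5,"x": 0.06,"y": -0.0145,"z": -0.05,"wx": 0,"wy": 0,"wz": 0},
  {"hand": 0.5,"x": 0.066,"y": -0.0152,"z": -0.08,"wx": 0,"wy": 0,"wz": 0},
  {"hand": 0.5,"x": 0.066,"y": -0.0152,"z": -0.11,"wx": 0,"wy": 0,"wz": 0},
  {"hand": 0.5,"x": 0.066,"y": -0.0152,"z": -0.12,"wx": 0,"wy": 0,"wz": 0},
  {"hand": 0.9,"x": 0.066,"y": -0.0152,"z": -0.12,"wx": 0,"wy": 0,"wz": 0},
  {"hand": 0.9,"x": 0.066,"y": -0.0152,"z": -0.12,"wx": 0,"wy": 0,"wz": 0},
  {"hand": 0.9,"x": 0.066,"y": -0.0152,"z": -0.12,"wx": 0,"wy": 0,"wz": 0},
], force=70)

```text
clock: 34.28
tool_pos: [0.5377, 0.2075, 0.043]
orientation: [0.222, 3.133, 0.0]
ft_force: [0.6, 0.9, -5.6]
grip_width: 0.0227
grip_force: 70.4
```

>>> servo_tool([
  {"hand": 0.9,"x": -0.01,"y": 0.0014,"z": 0.0,"wx": 0,"wy": 0,"wz": 0},
  {"hand": 0.9,"x": -0.022,"y": 0.0032,"z": 0.0,"wx": 0,"wy": 0,"wz": 0},
  {"hand": 0.9,"x": -0.036,"y": 0.0052,"z": 0.0,"wx": 0,"wy": 0,"wz": 0},
  {"hand": 0.9,"x": -0.05,"y": 0.0072,"z": 0.0,"wx": 0,"wy": 0,"wz": 0},
  {"hand": 0.9,"x": -0.064,"y": 0.0092,"z": 0.0,"wx": 0,"wy": 0,"wz": 0},
  {"hand": 0.9,"x": -0.078,"y": 0.0112,"z": 0.0,"wx": 0,"wy": 0,"wz": 0},
  {"hand": 0.9,"x": -0.092,"y": 0.0132,"z": 0.0,"wx": 0,"wy": 0,"wz": 0},
  {"hand": 0.9,"x": -0.105,"y": 0.0151,"z": 0.0,"wx": 0,"wy": 0,"wz": 0},
])

```text
clock: 35.28
tool_pos: [0.4321, 0.2227, 0.0427]
orientation: [0.222, 3.133, 0.0]
ft_force: [2.0, -0.6, 1.8]
grip_width: 0.0223
grip_force: 71.2
```

Run:
```python
from h import *
st()
for n in('scene','side'):
    c,im=look('z_'+n,[],cam=n)
    for l in('spent1','wedge','nose_tip'):
        for d in models.place_of(n,l):
            if d['score']>.4:
                w=world(c,d['position']);print(n,l,round(d['score'],2),np.round(w,4),'dock',dock(w))
```

```text
t 35.3 tcp [0.4321 0.2227 0.0427] yaw_y 81.9 zax [ 0.001  0.    -1.   ] w 0.0223 gf 71.2 F [ 2.  -0.6  1.8] j [-0.3   0.32 -0.28  1.97  0.11  0.86  0.79]
scene spent1 0.64 [0.5847 0.3961 0.0113] dock [0.0007 0.0936]
scene spent1 0.41 [0.5686 0.2689 0.0142] dock [ 0.0029 -0.0346]
scene wedge 0.54 [0.4723 0.2225 0.009 ] dock [-0.0858 -0.0943]
scene nose_tip 0.65 [ 0.6867 -0.0398 -0.0014] dock [ 0.1639 -0.3234]
scene nose_tip 0.65 [ 4.671e-01  4.070e-02 -4.000e-04] dock [-0.0649 -0.2749]
scene nose_tip 0.62 [0.5769 0.2994 0.037 ] dock [ 0.0068 -0.0033]
side spent1 0.68 [0.5849 0.4064 0.0102] dock [-0.0005  0.1038]
side spent1 0.59 [ 8.022e-01 -5.030e-02  3.000e-04] dock [ 0.2797 -0.3172]
side spent1 0.42 [0.567  0.2655 0.0133] dock [ 0.0019 -0.0382]
side wedge 0.68 [0.4717 0.2182 0.0099] dock [-0.0857 -0.0986]
side wedge 0.56 [0.3254 0.0918 0.0029] dock [-0.2125 -0.2446]
```

>>> servo_tool([
  {"hand": 0.9,"x": 0.0,"y": 0.0,"z": 0.05,"wx": 0,"wy": 0,"wz": 0},
  {"hand": 0.9,"x": 0.0,"y": -0.02,"z": 0.1,"wx": 0,"wy": 0,"wz": -0.1},
  {"hand": 0.9,"x": 0.03,"y": -0.05,"z": 0.12,"wx": 0,"wy": 0,"wz": -0.28},
  {"hand": 0.9,"x": 0.06,"y": -0.08,"z": 0.12,"wx": 0,"wy": 0,"wz": -0.46},
  {"hand": 0.9,"x": 0.1,"y": -0.11,"z": 0.12,"wx": 0,"wy": 0,"wz": -0.64},
  {"hand": 0.9,"x": 0.14,"y": -0.14,"z": 0.12,"wx": 0,"wy": 0,"wz": -0.82},
  {"hand": 0.9,"x": 0.18,"y": -0.17,"z": 0.12,"wx": 0,"wy": 0,"wz": -1.0},
  {"hand": 0.9,"x": 0.21,"y": -0.19,"z": 0.12,"wx": 0,"wy": 0,"wz": -1.18},
])

```text
clock: 36.67
tool_pos: [0.6435, 0.0304, 0.1615]
orientation: [-1.937, -2.472, 0.002]
ft_force: [0.3, -0.5, -0.6]
grip_width: 0.0221
grip_force: 71.0
```

>>> servo_tool([
  {"hand": 0.9,"x": 0.02,"y": -0.015,"z": 0.0,"wx": 0,"wy": 0,"wz": -0.15},
  {"hand": 0.9,"x": 0.0415,"y": -0.032,"z": 0.0,"wx": 0,"wy": 0,"wz": -0.28},
  {"hand": 0.9,"x": 0.0415,"y": -0.032,"z": 0.0,"wx": 0,"wy": 0,"wz": -0.28},
  {"hand": 0.9,"x": 0.0415,"y": -0.032,"z": 0.0,"wx": 0,"wy": 0,"wz": -0.28},
])

```text
clock: 37.17
tool_pos: [0.6834, 0.0013, 0.1617]
orientation: [-2.252, -2.188, 0.001]
ft_force: [0.7, 0.5, -0.0]
grip_width: 0.023
grip_force: 71.0
```

Run:
```python
from h import *
st()
c,im=look('w12',['wedge','tray','spent1'],z=dict(tray=.014))
for n in('scene','side'):
    c,im=look('z_'+n,['wedge','nose_tip','charged'],cam=n)
```

```text
t 37.2 tcp [0.6834 0.0013 0.1617] yaw_y -1.6 zax [-0.002  0.001 -1.   ] w 0.023 gf 71.0 F [ 0.7  0.5 -0. ] j [-0.1   0.56  0.08  1.31 -0.05  1.27 -0.05]
wedge 0.69 [ 0.6773 -0.0406  0.1362] [249. 303.]
tray 0.79 [ 0.6822 -0.0404 -0.0011] [256. 216.]
  rect tray 0.7 [684.9  -8.9  88.8 109.4  74.3] 6012
wedge 0.67 [3.256e-01 9.130e-02 2.000e-04] [304. 200.]
wedge 0.64 [ 0.6761 -0.0402  0.1298] [192. 182.]
nose_tip 0.84 [0.5773 0.3    0.0343] [277. 260.]
charged 0.59 [ 0.4736 -0.3454  0.0586] [209. 140.]
charged 0.58 [ 0.4654  0.0418 -0.003 ] [262. 206.]
wedge 0.7 [0.3274 0.091  0.0014] [194. 201.]
wedge 0.55 [ 0.678  -0.0437  0.13  ] [303. 194.]
nose_tip 0.75 [0.5796 0.303  0.0358] [258. 148.]
charged 0.64 [0.4658 0.041  0.0045] [235. 207.]
charged 0.52 [ 0.6799 -0.0446  0.1311] [303. 194.]
```

>>> servo_tool([
  {"hand": 0.9,"x": 0.003,"y": 0.0,"z": -0.04,"wx": 0,"wy": 0,"wz": 0},
  {"hand": 0.9,"x": 0.003,"y": 0.0,"z": -0.08,"wx": 0,"wy": 0,"wz": 0},
  {"hand": 0.9,"x": 0.003,"y": 0.0,"z": -0.11,"wx": 0,"wy": 0,"wz": 0},
  {"hand": 0.9,"x": 0.003,"y": 0.0,"z": -0.121,"wx": 0,"wy": 0,"wz": 0},
  {"hand": 0.9,"x": 0.003,"y": 0.0,"z": -0.1245,"wx": 0,"wy": 0,"wz": 0},
  {"hand": 0.9,"x": 0.003,"y": 0.0,"z": -0.1245,"wx": 0,"wy": 0,"wz": 0},
])

```text
clock: 38.58
tool_pos: [0.688, 0.0004, 0.0393]
orientation: [2.255, 2.186, 0.002]
ft_force: [0.5, -0.0, 0.7]
grip_width: 0.0222
grip_force: 71.0
```

>>> servo_tool([
  {"hand": 0.9,"x": -0.002,"y": 0.0,"z": -0.002,"wx": 0,"wy": 0,"wz": 0},
  {"hand": 0.9,"x": -0.002,"y": 0.0,"z": -0.0025,"wx": 0,"wy": 0,"wz": 0},
  {"hand": 0.6,"x": -0.002,"y": 0.0,"z": -0.0025,"wx": 0,"wy": 0,"wz": 0},
  {"hand": 0.6,"x": -0.002,"y": 0.0,"z": -0.0025,"wx": 0,"wy": 0,"wz": 0},
  {"hand": 0.6,"x": -0.002,"y": 0.0,"z": -0.0025,"wx": 0,"wy": 0,"wz": 0},
  {"hand": 0.6,"x": -0.002,"y": 0.0,"z": 0.03,"wx": 0,"wy": 0,"wz": 0},
  {"hand": 0.6,"x": -0.002,"y": 0.0,"z": 0.08,"wx": 0,"wy": 0,"wz": 0},
  {"hand": 0.4,"x": -0.03,"y": 0.02,"z": 0.13,"wx": 0,"wy": 0,"wz": 0},
])

```text
clock: 39.58
tool_pos: [0.6577, 0.0182, 0.169]
orientation: [2.258, 2.182, -0.001]
ft_force: [0.2, 0.1, 1.6]
grip_width: 0.05
grip_force: 0.0
```

Run:
```python
from h import *
st()
c,im=look('w13',['wedge','tray'],z=dict(tray=.014,wedge=.02))
for n in('scene','side'):
    c,im=look('z_'+n,['wedge','charged','radio_bay','lid_hinge','lid_edge'],cam=n)
```

```text
t 39.6 tcp [0.6577 0.0182 0.169 ] yaw_y -2.0 zax [ 0.    -0.001 -1.   ] w 0.05 gf 0.0 F [0.2 0.1 1.6] j [-0.13  0.5   0.08  1.39 -0.04  1.26 -0.08]
wedge 0.78 [ 0.6809 -0.0435  0.0074] [279. 232.]
  rect wedge 0.71 [683.8 -38.8  87.2 126.   28.3] 2762
tray 0.71 [ 0.6809 -0.0417  0.0046] [279. 230.]
  rect tray 0.64 [684.8 -39.1  88.8 171.5  74.3] 6497
  rect tray 0.32 [685.1 -42.6  88.1 129.9  29. ] 2821
wedge 0.61 [ 7.528e-01  2.467e-01 -2.000e-04] [214. 280.]
wedge 0.59 [ 6.769e-01 -4.030e-02  2.000e-04] [196. 213.]
wedge 0.59 [ 0.3274  0.0907 -0.0027] [304. 200.]
charged 0.5 [ 0.469   0.0393 -0.003 ] [261. 206.]
radio_bay 0.92 [ 0.4729 -0.3443  0.0621] [209. 140.]
lid_hinge 0.9 [ 0.5293 -0.3395  0.082 ] [196. 140.]
lid_hinge 0.38 [ 0.4662  0.0418 -0.0035] [262. 206.]
lid_edge 0.56 [ 0.5641 -0.343   0.1957] [184. 115.]
lid_edge 0.45 [ 0.6866 -0.0407  0.0047] [193. 213.]
lid_edge 0.31 [ 0.5677  0.299  -0.0034] [279. 267.]
wedge 0.83 [ 0.682  -0.0453  0.0045] [301. 220.]
charged 0.58 [0.4662 0.0398 0.0012] [235. 208.]
radio_bay 0.74 [0.5694 0.2686 0.0125] [256. 159.]
radio_bay 0.62 [ 0.4751 -0.3387  0.0594] [250. 292.]
lid_hinge 0.76 [ 0.5298 -0.3428  0.0833] [270. 287.]
lid_hinge 0.75 [ 0.4773 -0.3401  0.0577] [251. 293.]
lid_edge 0.68 [ 0.562  -0.3389  0.1951] [283. 261.]
```

>>> servo_tool([
  {"hand": 0.3,"x": -0.02,"y": 0.0,"z": 0.0,"wx": 0,"wy": 0,"wz": 0.18},
  {"hand": 0.3,"x": -0.04,"y": 0.01,"z": 0.0,"wx": 0,"wy": 0,"wz": 0.36},
  {"hand": 0.3,"x": -0.07,"y": 0.01,"z": 0.0,"wx": 0,"wy": 0,"wz": 0.54},
  {"hand": 0.3,"x": -0.1,"y": 0.01,"z": 0.0,"wx": 0,"wy": 0,"wz": 0.72},
  {"hand": 0.3,"x": -0.13,"y": 0.02,"z": 0.0,"wx": 0,"wy": 0,"wz": 0.9},
  {"hand": 0.3,"x": -0.16,"y": 0.022,"z": 0.0,"wx": 0,"wy": 0,"wz": 1.08},
  {"hand": 0.3,"x": -0.18,"y": 0.022,"z": 0.0,"wx": 0,"wy": 0,"wz": 1.26},
  {"hand": 0.3,"x": -0.19,"y": 0.022,"z": 0.0,"wx": 0,"wy": 0,"wz": 1.44},
])

```text
clock: 41.42
tool_pos: [0.4663, 0.0424, 0.1683]
orientation: [0.244, 3.132, -0.0]
ft_force: [0.3, -0.5, 0.3]
grip_width: 0.0598
grip_force: 0.0
```

>>> servo_tool([
  {"hand": 0.3,"x": 0,"y": 0.0,"z": 0.0,"wx": 0,"wy": 0,"wz": 0.18},
  {"hand": 0.3,"x": 0,"y": 0.0,"z": 0.0,"wx": 0,"wy": 0,"wz": 0.36},
  {"hand": 0.3,"x": 0,"y": 0.0,"z": 0.0,"wx": 0,"wy": 0,"wz": 0.42},
  {"hand": 0.3,"x": 0,"y": 0.0,"z": 0.0,"wx": 0,"wy": 0,"wz": 0.42},
])

```text
clock: 41.92
tool_pos: [0.4673, 0.0424, 0.1681]
orientation: [-0.403, 3.115, -0.0]
ft_force: [-0.3, 0.5, 0.1]
grip_width: 0.0599
grip_force: 0.0
```

Run:
```python
from h import *
st()
c,im=look('w14',['charged'])
pack(c,'charged')
```

```text
t 41.9 tcp [0.4673 0.0424 0.1681] yaw_y 104.8 zax [ 0. -0. -1.] w 0.0599 gf 0.0 F [-0.3  0.5  0.1] j [ 0.01  0.12 -0.19  1.89  0.02  1.13  1.65]
box charged 0.69 [0.4687 0.0401] 13.5 miss 173.0 of 2932
```

>>> servo_tool([
  {"hand": 0.3,"x": 0.001,"y": -0.002,"z": -0.04,"wx": 0,"wy": 0,"wz": -0.01},
  {"hand": 0.3,"x": 0.001,"y": -0.002,"z": -0.08,"wx": 0,"wy": 0,"wz": -0.01},
  {"hand": 0.3,"x": 0.001,"y": -0.002,"z": -0.12,"wx": 0,"wy": 0,"wz": -0.01},
  {"hand": 0.3,"x": 0.001,"y": -0.002,"z": -0.14,"wx": 0,"wy": 0,"wz": -0.01},
  {"hand": 0.3,"x": 0.001,"y": -0.002,"z": -0.14,"wx": 0,"wy": 0,"wz": -0.01},
  {"hand": 0.9,"x": 0.001,"y": -0.002,"z": -0.14,"wx": 0,"wy": 0,"wz": -0.01},
  {"hand": 0.9,"x": 0.001,"y": -0.002,"z": -0.14,"wx": 0,"wy": 0,"wz": -0.01},
  {"hand": 0.9,"x": 0.001,"y": -0.002,"z": -0.14,"wx": 0,"wy": 0,"wz": -0.01},
], force=60)

```text
clock: 43.08
tool_pos: [0.4693, 0.0406, 0.0295]
orientation: [-0.388, 3.115, -0.0]
ft_force: [-1.6, -0.5, 6.2]
grip_width: 0.0344
grip_force: 60.5
```

>>> servo_tool([
  {"hand": 0.9,"x": 0.0,"y": 0.0,"z": 0.05,"wx": 0,"wy": 0,"wz": 0},
  {"hand": 0.9,"x": 0.0,"y": -0.03,"z": 0.1,"wx": 0,"wy": 0,"wz": 0},
  {"hand": 0.9,"x": 0.0,"y": -0.08,"z": 0.15,"wx": 0,"wy": 0,"wz": -0.08},
  {"hand": 0.9,"x": 0.0,"y": -0.13,"z": 0.17,"wx": 0,"wy": 0,"wz": -0.16},
  {"hand": 0.9,"x": 0.0,"y": -0.18,"z": 0.17,"wx": 0,"wy": 0,"wz": -0.24},
  {"hand": 0.9,"x": 0.0,"y": -0.23,"z": 0.17,"wx": 0,"wy": 0,"wz": -0.24},
  {"hand": 0.9,"x": 0.0,"y": -0.28,"z": 0.17,"wx": 0,"wy": 0,"wz": -0.24},
  {"hand": 0.9,"x": 0.0,"y": -0.32,"z": 0.17,"wx": 0,"wy": 0,"wz": -0.24},
])

```text
clock: 44.08
tool_pos: [0.4678, -0.2818, 0.1987]
orientation: [-0.011, 3.141, -0.001]
ft_force: [0.2, -0.2, -0.9]
grip_width: 0.034
grip_force: 60.5
```

>>> servo_tool([
  {"hand": 0.9,"x": -0.01,"y": -0.04,"z": 0,"wx": 0,"wy": 0,"wz": 0},
  {"hand": 0.9,"x": -0.015,"y": -0.06,"z": 0,"wx": 0,"wy": 0,"wz": 0},
  {"hand": 0.9,"x": -0.015,"y": -0.06,"z": 0,"wx": 0,"wy": 0,"wz": 0},
  {"hand": 0.9,"x": -0.015,"y": -0.06,"z": 0,"wx": 0,"wy": 0,"wz": 0},
])

```text
clock: 44.58
tool_pos: [0.4538, -0.3383, 0.1982]
orientation: [-0.015, 3.141, 0.001]
ft_force: [-0.1, 0.0, -0.9]
grip_width: 0.0344
grip_force: 60.4
```

Run:
```python
from h import *
st()
c,im=look('w15',['radio','radio_bay','lid_hinge','lid_edge','charged'])
big=cv2.resize(im,None,fx=1.5,fy=1.5,interpolation=cv2.INTER_CUBIC)
# overlay radio top edges for centre (.4745,-.341), yaw 0
for x,y in [(-85,-95),(-85,95),(-43,-21),(-43,21),(-28,-62),(-28,62)]:
    u=proj(c,[.4745+x/1e3,-.341+y/1e3,.082])[0];print(x,y,np.round(u,1));cv2.circle(big,tuple(int(v*1.5) for v in u),4,(0,255,0),1)
save('w15b',big)
```

```text
t 44.6 tcp [ 0.4538 -0.3383  0.1982] yaw_y 90.5 zax [ 0.001  0.001 -1.   ] w 0.0344 gf 60.4 F [-0.1  0.  -0.9] j [ 0.48  0.29  0.13  1.62 -0.04  1.24  2.2 ]
charged 0.9 [ 0.451  -0.3398  0.1706] [253. 239.]
-85 -95 [136.2 118.8]
-85 95 [368.2 121.1]
-43 -21 [227.5 169.4]
-43 21 [276.5 169.8]
-28 -62 [181.  185.7]
-28 62 [322.7 186.9]
```

View pics/w15b.png

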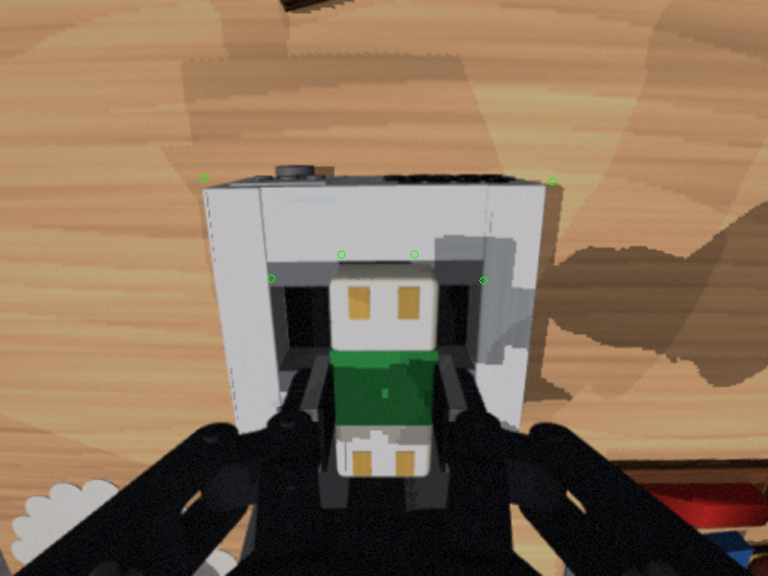

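The held pack is at (384,370) with radio edges around it; the front edge is at row ~187 and the bay opening's front edge at row ~262. I now measure these edges.

Run:
```python
from h import *
c=optics.camera_info('wrist');im=cv2.cvtColor(cv2.imread('pics/w15.png'),cv2.COLOR_BGR2GRAY);g=cv2.GaussianBlur(im,(3,3),0).astype(int)
for col in (150,165,190,200,215,290,300,340,350): print(col,'rows108-200',g[108:200:2,col].tolist())
for r in (150,160,190,200,215): print('row',r,'cols',g[r,130:230:3].tolist(),'|',g[r,286:380:3].tolist())
print('pack col 250',g[168:190,250].tolist())
t=manip.observe()['tool_pos']
print('pred pack front top/bottom',proj(c,[[t[0]-.04,t[1],.1907],[t[0]-.04,t[1],.1687]]), 'sides',proj(c,[[t[0]-.03,t[1]-.018,.1907],[t[0]-.03,t[1]+.018,.1907]]))
for r in (120,125,174,175,176): print(r,unproj(c,[[256,r]],.082)[0])
```

```text
150 rows108-200 [147, 144, 148, 152, 153, 149, 144, 105, 93, 163, 188, 188, 188, 188, 188, 187, 188, 188, 188, 188, 187, 188, 188, 189, 187, 187, 188, 188, 188, 188, 188, 188, 188, 188, 188, 188, 188, 187, 187, 187, 188, 189, 189, 188, 188, 188]
165 rows108-200 [146, 144, 148, 153, 153, 116, 81, 120, 118, 171, 188, 189, 189, 187, 188, 188, 188, 188, 188, 188, 187, 188, 188, 189, 188, 187, 188, 188, 188, 188, 189, 188, 189, 188, 188, 188, 188, 188, 188, 188, 188, 188, 188, 189, 188, 188]
190 rows108-200 [147, 104, 89, 96, 87, 85, 86, 123, 140, 186, 188, 188, 186, 187, 188, 188, 188, 188, 188, 188, 189, 188, 188, 188, 187, 189, 189, 188, 187, 188, 188, 188, 188, 151, 103, 102, 102, 101, 100, 102, 100, 72, 26, 20, 17, 27]
200 rows108-200 [147, 84, 67, 72, 53, 48, 78, 122, 140, 188, 188, 187, 185, 186, 187, 188, 188, 188, 187, 188, 189, 188, 188, 188, 188, 188, 188, 187, 188, 187, 188, 189, 184, 142, 103, 101, 100, 101, 100, 101, 100, 75, 18, 8, 5, 10]
215 rows108-200 [148, 128, 85, 85, 67, 48, 82, 125, 152, 187, 188, 185, 184, 186, 188, 188, 187, 188, 187, 188, 189, 189, 188, 188, 188, 
[... 2455 characters left out ...]
7, 188, 188, 134, 52, 51, 48, 7, 8, 7, 10, 6, 16, 17, 19, 16, 102, 188, 188, 189] | [185, 143, 32, 14, 15, 18, 9, 7, 12, 47, 48, 80, 126, 130, 129, 127, 128, 131, 130, 123, 116, 114, 116, 87, 82, 83, 86, 141, 110, 83, 82, 83]
pack col 250 [188, 188, 188, 187, 175, 135, 81, 58, 68, 79, 83, 85, 87, 89, 91, 95, 106, 126, 151, 172, 184, 187]
pred pack front top/bottom [[256.065087   189.44363141]
 [255.89123218 177.06559357]] sides [[219.1235725  208.50152119]
 [292.50447751 209.14863681]]
120 [ 0.38969109 -0.33866763  0.082     ]
125 [ 0.39368857 -0.33862384  0.082     ]
174 [ 0.43506537 -0.33816958  0.082     ]
175 [ 0.43595535 -0.33815979  0.082     ]
176 [ 0.4368473  -0.33814998  0.082     ]
```

>>> servo_tool([
  {"hand": 0.9,"x": 0.012,"y": -0.002,"z": -0.02,"wx": 0,"wy": 0,"wz": 0.006},
  {"hand": 0.9,"x": 0.0245,"y": -0.0042,"z": -0.05,"wx": 0,"wy": 0,"wz": 0.006},
  {"hand": 0.9,"x": 0.0245,"y": -0.0042,"z": -0.075,"wx": 0,"wy": 0,"wz": 0.006},
  {"hand": 0.9,"x": 0.0245,"y": -0.0042,"z": -0.083,"wx": 0,"wy": 0,"wz": 0.006},
  {"hand": 0.9,"x": 0.0245,"y": -0.0042,"z": -0.088,"wx": 0,"wy": 0,"wz": 0.006},
  {"hand": 0.9,"x": 0.0245,"y": -0.0042,"z": -0.092,"wx": 0,"wy": 0,"wz": 0.006},
])

```text
clock: 45.62
tool_pos: [0.4782, -0.3441, 0.1068]
orientation: [-0.022, 3.14, -0.001]
ft_force: [0.1, -0.7, -0.5]
grip_width: 0.0342
grip_force: 60.4
```

>>> servo_tool([
  {"hand": 0.9,"x": 0.0,"y": 0.001,"z": -0.005,"wx": 0,"wy": 0,"wz": 0},
  {"hand": 0.9,"x": 0.0,"y": 0.001,"z": -0.009,"wx": 0,"wy": 0,"wz": 0},
  {"hand": 0.9,"x": 0.0,"y": 0.001,"z": -0.012,"wx": 0,"wy": 0,"wz": 0},
  {"hand": 0.9,"x": 0.0,"y": 0.001,"z": -0.012,"wx": 0,"wy": 0,"wz": 0},
])

```text
clock: 46.12
tool_pos: [0.4777, -0.3427, 0.0941]
orientation: [0.022, -3.142, -0.0]
ft_force: [-0.3, 1.3, 2.0]
grip_width: 0.0344
grip_force: 60.8
```

>>> servo_tool([
  {"hand": 0.5,"x": 0.0,"y": 0.0,"z": 0.0,"wx": 0,"wy": 0,"wz": 0},
  {"hand": 0.5,"x": 0.0,"y": 0.0,"z": 0.0,"wx": 0,"wy": 0,"wz": 0},
  {"hand": 0.5,"x": 0.0,"y": 0.0,"z": 0.0,"wx": 0,"wy": 0,"wz": 0},
  {"hand": 0.5,"x": 0.0,"y": 0.0,"z": 0.03,"wx": 0,"wy": 0,"wz": 0},
  {"hand": 0.5,"x": -0.02,"y": 0.0,"z": 0.08,"wx": 0,"wy": 0,"wz": 0},
  {"hand": 0.5,"x": -0.03,"y": 0.0,"z": 0.13,"wx": 0,"wy": 0,"wz": 0},
  {"hand": 0.5,"x": -0.03,"y": 0.0,"z": 0.18,"wx": 0,"wy": 0,"wz": 0},
  {"hand": 1.0,"x": -0.03,"y": 0.0,"z": 0.23,"wx": 0,"wy": 0,"wz": 0},
])

```text
clock: 47.12
tool_pos: [0.4473, -0.3427, 0.3259]
orientation: [-0.022, 3.141, -0.0]
ft_force: [2.0, 0.4, -1.0]
grip_width: 0.0258
grip_force: 0.0
```

Run:
```python
from h import *
st()
for n in('wrist','scene','side'):
    c,im=look('q_'+n,['charged','radio_bay','lid_hinge','lid_edge','mug'],cam=n)
```

```text
t 47.1 tcp [ 0.4473 -0.3427  0.3259] yaw_y 90.8 zax [ 0.001 -0.    -1.   ] w 0.0258 gf 0.0 F [ 2.   0.4 -1. ] j [ 0.48  0.22  0.14  1.41 -0.03  1.5   2.21]
charged 0.8 [ 0.4767 -0.3428  0.0673] [255. 181.]
radio_bay 0.96 [ 0.4828 -0.3411  0.06  ] [256. 183.]
lid_hinge 0.91 [ 0.533  -0.3392  0.0828] [257. 223.]
lid_edge 0.79 [ 0.5595 -0.3378  0.1926] [258. 288.]
lid_edge 0.54 [ 0.6928 -0.3214 -0.0031] [265. 282.]
mug 0.94 [ 0.6925 -0.3249 -0.0011] [263. 282.]
charged 0.5 [ 0.4739 -0.3381  0.0618] [210. 140.]
radio_bay 0.82 [ 0.4749 -0.3427  0.0621] [209. 140.]
radio_bay 0.32 [ 8.05e-01 -5.37e-02 -2.00e-04] [158. 224.]
lid_hinge 0.96 [ 0.53   -0.3399  0.084 ] [196. 139.]
lid_edge 0.77 [ 0.5618 -0.339   0.1967] [185. 115.]
mug 0.7 [ 0.6897 -0.3225  0.001 ] [161. 172.]
mug 0.57 [ 0.5645 -0.3398  0.1964] [184. 115.]
charged 0.8 [ 0.4708 -0.3395  0.07  ] [249. 291.]
charged 0.68 [ 0.4776 -0.3453  0.0008] [251. 305.]
radio_bay 0.57 [ 0.4768 -0.3413  0.0602] [251. 293.]
radio_bay 0.4 [0.5803 0.203  0.0139] [261. 170.]
lid_hinge 0.64 [ 0.5343 -0.3437  0.0816] [271. 287.]
lid_edge 0.81 [ 0.5602 -0.3383  0.1967] [282. 261.]
mug 0.82 [ 0.698  -0.3251  0.0009] [324. 291.]
mug 0.41 [ 8.04e-01 -5.01e-02  8.00e-04] [337. 218.]
```

>>> servo_tool([
  {"hand": 1.0,"x": 0.05,"y": 0.0,"z": 0.0,"wx": 0,"wy": 0,"wz": 0},
  {"hand": 1.0,"x": 0.1,"y": 0.0,"z": 0.0,"wx": 0,"wy": 0,"wz": 0},
  {"hand": 1.0,"x": 0.153,"y": 0.0,"z": 0.0,"wx": 0,"wy": 0,"wz": 0},
  {"hand": 1.0,"x": 0.153,"y": 0.0,"z": -0.04,"wx": 0,"wy": 0,"wz": 0},
  {"hand": 1.0,"x": 0.153,"y": 0.0,"z": -0.09,"wx": 0,"wy": 0,"wz": 0},
  {"hand": 1.0,"x": 0.153,"y": 0.0,"z": -0.13,"wx": 0,"wy": 0,"wz": 0},
  {"hand": 1.0,"x": 0.145,"y": 0.0,"z": -0.132,"wx": 0,"wy": 0,"wz": 0},
  {"hand": 1.0,"x": 0.126,"y": 0.0,"z": -0.132,"wx": 0,"wy": 0,"wz": 0},
])

```text
clock: 49.02
tool_pos: [0.5741, -0.3426, 0.1932]
orientation: [-0.024, 3.14, -0.001]
ft_force: [5.7, 1.6, 3.7]
grip_width: -0.0001
grip_force: 2.7
```

>>> servo_tool([
  {"hand": 1.0,"x": -0.013,"y": 0.0,"z": 0.002,"wx": 0,"wy": 0,"wz": 0},
  {"hand": 1.0,"x": -0.026,"y": 0.0,"z": 0.004,"wx": 0,"wy": 0,"wz": 0},
  {"hand": 1.0,"x": -0.039,"y": 0.0,"z": 0.003,"wx": 0,"wy": 0,"wz": 0},
  {"hand": 1.0,"x": -0.052,"y": 0.0,"z": 0.002,"wx": 0,"wy": 0,"wz": 0},
  {"hand": 1.0,"x": -0.065,"y": 0.0,"z": -0.003,"wx": 0,"wy": 0,"wz": 0},
  {"hand": 1.0,"x": -0.078,"y": 0.0,"z": -0.009,"wx": 0,"wy": 0,"wz": 0},
  {"hand": 1.0,"x": -0.09,"y": 0.0,"z": -0.017,"wx": 0,"wy": 0,"wz": 0},
  {"hand": 1.0,"x": -0.1,"y": 0.0,"z": -0.027,"wx": 0,"wy": 0,"wz": 0},
])

```text
clock: 50.02
tool_pos: [0.4727, -0.3438, 0.1656]
orientation: [-0.021, 3.141, -0.003]
ft_force: [2.1, -3.6, 5.8]
grip_width: 0.0001
grip_force: 2.4
```

>>> servo_tool([
  {"hand": 1.0,"x": -0.009,"y": 0.001,"z": -0.011,"wx": 0,"wy": 0,"wz": 0},
  {"hand": 1.0,"x": -0.016,"y": 0.001,"z": -0.023,"wx": 0,"wy": 0,"wz": 0},
  {"hand": 1.0,"x": -0.02,"y": 0.001,"z": -0.032,"wx": 0,"wy": 0,"wz": 0},
  {"hand": 1.0,"x": -0.022,"y": 0.001,"z": -0.041,"wx": 0,"wy": 0,"wz": 0},
  {"hand": 1.0,"x": -0.024,"y": 0.001,"z": -0.05,"wx": 0,"wy": 0,"wz": 0},
  {"hand": 1.0,"x": -0.024,"y": 0.001,"z": -0.054,"wx": 0,"wy": 0,"wz": 0},
  {"hand": 1.0,"x": -0.024,"y": 0.001,"z": -0.057,"wx": 0,"wy": 0,"wz": 0},
])

```text
clock: 50.9
tool_pos: [0.4484, -0.3421, 0.1077]
orientation: [0.021, -3.139, -0.001]
ft_force: [-9.6, 0.9, 27.3]
grip_width: 0.0001
grip_force: 13.4
```

>>> servo_tool([
  {"hand": 1.0,"x": 0.002,"y": 0.0,"z": -0.001,"wx": 0,"wy": 0,"wz": 0},
  {"hand": 1.0,"x": 0.002,"y": 0.0,"z": -0.0015,"wx": 0,"wy": 0,"wz": 0},
])

```text
clock: 51.15
tool_pos: [0.4486, -0.3422, 0.1076]
orientation: [0.019, -3.136, -0.002]
ft_force: [-17.3, 2.5, 29.9]
grip_width: -0.0001
grip_force: 14.8
```

>>> servo_tool([
  {"hand": 1.0,"x": 0.0,"y": 0.0,"z": 0.02,"wx": 0,"wy": 0,"wz": 0},
  {"hand": 1.0,"x": 0.0,"y": 0.0,"z": 0.07,"wx": 0,"wy": 0,"wz": 0},
  {"hand": 1.0,"x": 0.0,"y": 0.02,"z": 0.12,"wx": 0,"wy": 0,"wz": 0},
  {"hand": 1.0,"x": 0.02,"y": 0.08,"z": 0.17,"wx": 0,"wy": 0,"wz": 0},
  {"hand": 1.0,"x": 0.04,"y": 0.14,"z": 0.21,"wx": 0,"wy": 0,"wz": 0},
  {"hand": 1.0,"x": 0.04,"y": 0.2,"z": 0.21,"wx": 0,"wy": 0,"wz": 0},
  {"hand": 1.0,"x": 0.04,"y": 0.24,"z": 0.21,"wx": 0,"wy": 0,"wz": 0},
  {"hand": 1.0,"x": 0.04,"y": 0.24,"z": 0.21,"wx": 0,"wy": 0,"wz": 0},
])

```text
clock: 52.15
tool_pos: [0.4916, -0.0947, 0.3159]
orientation: [0.04, -3.139, -0.004]
ft_force: [-0.3, -1.3, -0.5]
grip_width: -0.0004
grip_force: 0.0
```

Run:
```python
from h import *
st();I=[]
for n in('scene','side'):
    c,im=look('f_'+n,['charged','lid_hinge','lid_edge','nose_tip','wedge','spent1','mug','book','glasses_case','alarm_clock'],cam=n,thr=.45);I.append(im)
a=cv2.resize(I[0][95:330,120:350],(400,400));b=cv2.resize(I[1][110:345,180:380],(400,470))[:400]
save('final',np.hstack([a,b]))
```

```text
t 52.1 tcp [ 0.4916 -0.0947  0.3159] yaw_y 91.5 zax [-0.002  0.003 -1.   ] w -0.0004 gf 0.0 F [-0.3 -1.3 -0.5] j [ 0.18  0.09 -0.05  1.58  0.    1.47  1.72]
lid_hinge 0.81 [ 0.5295 -0.3381  0.0807] [196. 140.]
lid_edge 0.71 [ 0.4229 -0.3431  0.0907] [220. 130.]
nose_tip 0.66 [0.5791 0.3004 0.0321] [276. 260.]
nose_tip 0.59 [0.5894 0.401  0.0103] [293. 291.]
wedge 0.8 [ 0.327   0.0922 -0.0032] [304. 201.]
wedge 0.77 [ 0.6763 -0.0461  0.0039] [195. 211.]
spent1 0.67 [ 0.8022 -0.0525  0.0025] [159. 224.]
spent1 0.6 [0.5895 0.3972 0.0098] [292. 290.]
spent1 0.46 [0.5672 0.2691 0.0145] [274. 256.]
mug 0.79 [ 0.6903 -0.3246  0.002 ] [161. 172.]
book 0.61 [ 0.8037 -0.0522 -0.0028] [159. 225.]
glasses_case 0.62 [0.7824 0.1196 0.0008] [186. 255.]
alarm_clock 0.92 [0.7543 0.2466 0.0011] [213. 280.]
lid_hinge 0.96 [ 0.533  -0.344   0.0831] [271. 287.]
lid_edge 0.81 [ 0.4166 -0.3398  0.0869] [229. 290.]
nose_tip 0.79 [0.5803 0.3018 0.0365] [258. 148.]
wedge 0.89 [0.3289 0.0906 0.0048] [194. 200.]
wedge 0.7 [ 0.6789 -0.043   0.0056] [300. 219.]
mug 0.76 [ 0.6968 -0.3278  0.0014] [324. 292.]
mug 0.65 [0.755  0.2472 0.0023] [306. 160.]
mug 0.61 [ 0.4154 -0.3417  0.0853] [229. 291.]
book 0.9 [ 8.035e-01 -5.120e-02  3.000e-04] [337. 219.]
book 0.68 [0.7542 0.2486 0.0009] [305. 160.]
glasses_case 0.91 [7.811e-01 1.180e-01 1.000e-04] [320. 184.]
alarm_clock 0.84 [0.7545 0.2472 0.    ] [305. 161.]
alarm_clock 0.63 [ 0.416  -0.3426  0.0856] [229. 291.]
```

View pics/final.png

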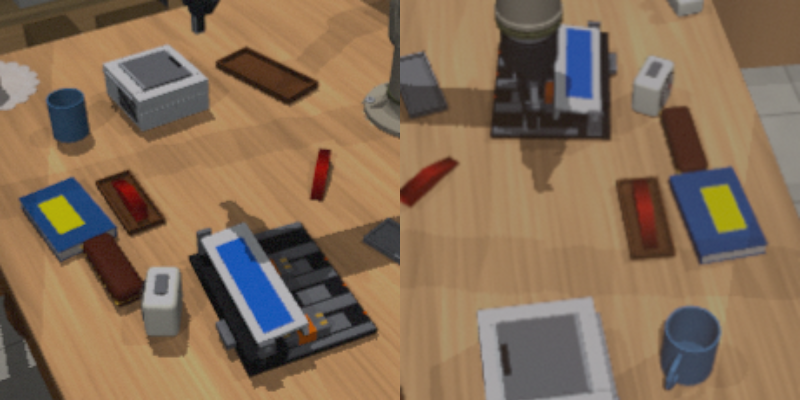

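The picture shows the lid shut on the radio (155,75), the wedge in the small tray (130,200), packs in bays under the arm (290,265 and 310,325), and the bystanders in place. The lid angle reads about 0.05 rad with noise, so I press once more by its edge.

>>> servo_tool([
  {"hand": 1.0,"x": -0.01,"y": -0.06,"z": 0.0,"wx": 0,"wy": 0,"wz": 0},
  {"hand": 1.0,"x": -0.03,"y": -0.12,"z": -0.03,"wx": 0,"wy": 0,"wz": 0},
  {"hand": 1.0,"x": -0.05,"y": -0.18,"z": -0.08,"wx": 0,"wy": 0,"wz": 0},
  {"hand": 1.0,"x": -0.06,"y": -0.23,"z": -0.13,"wx": 0,"wy": 0,"wz": 0},
  {"hand": 1.0,"x": -0.062,"y": -0.247,"z": -0.18,"wx": 0,"wy": 0,"wz": 0},
  {"hand": 1.0,"x": -0.062,"y": -0.247,"z": -0.198,"wx": 0,"wy": 0,"wz": 0},
  {"hand": 1.0,"x": -0.062,"y": -0.247,"z": -0.204,"wx": 0,"wy": 0,"wz": 0},
  {"hand": 1.0,"x": -0.062,"y": -0.247,"z": -0.207,"wx": 0,"wy": 0,"wz": 0},
])

```text
clock: 54.25
tool_pos: [0.4307, -0.3483, 0.1104]
orientation: [-0.024, 3.14, -0.0]
ft_force: [-0.2, 0.1, 0.5]
grip_width: -0.0001
grip_force: 0.0
```

>>> servo_tool([
  {"hand": 1.0,"x": 0.0,"y": 0.003,"z": -0.002,"wx": 0,"wy": 0,"wz": 0},
  {"hand": 1.0,"x": 0.0,"y": 0.003,"z": -0.0025,"wx": 0,"wy": 0,"wz": 0},
  {"hand": 1.0,"x": 0.0,"y": 0.003,"z": -0.0025,"wx": 0,"wy": 0,"wz": 0},
])

```text
clock: 54.62
tool_pos: [0.4307, -0.3454, 0.1081]
orientation: [-0.024, 3.14, -0.001]
ft_force: [0.3, 3.5, 5.3]
grip_width: -0.0
grip_force: 2.4
```

>>> servo_tool([
  {"hand": 1.0,"x": 0.0,"y": 0.0,"z": -0.0015,"wx": 0,"wy": 0,"wz": 0},
  {"hand": 1.0,"x": 0.0,"y": 0.0,"z": -0.003,"wx": 0,"wy": 0,"wz": 0},
  {"hand": 1.0,"x": 0.0,"y": 0.0,"z": -0.003,"wx": 0,"wy": 0,"wz": 0},
])

```text
clock: 55.0
tool_pos: [0.4307, -0.3456, 0.1075]
orientation: [-0.023, 3.139, -0.001]
ft_force: [-7.8, 9.8, 27.3]
grip_width: -0.0003
grip_force: 13.5
```

>>> servo_tool([
  {"hand": 1.0,"x": 0.0,"y": 0.0,"z": 0.01,"wx": 0,"wy": 0,"wz": 0},
  {"hand": 1.0,"x": 0.0,"y": 0.0,"z": 0.06,"wx": 0,"wy": 0,"wz": 0},
  {"hand": 1.0,"x": 0.0,"y": 0.0,"z": 0.12,"wx": 0,"wy": 0,"wz": 0},
  {"hand": 1.0,"x": 0.03,"y": 0.05,"z": 0.17,"wx": 0,"wy": 0,"wz": 0},
  {"hand": 1.0,"x": 0.03,"y": 0.1,"z": 0.2,"wx": 0,"wy": 0,"wz": 0},
  {"hand": 1.0,"x": 0.03,"y": 0.1,"z": 0.2,"wx": 0,"wy": 0,"wz": 0},
  {"hand": 1.0,"x": 0.03,"y": 0.1,"z": 0.2,"wx": 0,"wy": 0,"wz": 0},
])

```text
clock: 55.88
tool_pos: [0.4597, -0.2458, 0.3042]
orientation: [-0.024, 3.141, -0.001]
ft_force: [0.5, -0.8, 0.1]
grip_width: 0.0002
grip_force: 0.0
```

Run:
```python
from h import *
st()
for n in('side','wrist'):
    look('g_'+n,['lid_hinge','lid_edge','nose_tip','spent1'],cam=n,thr=.45)
print(finish_job())
```

```text
t 55.9 tcp [ 0.4597 -0.2458  0.3042] yaw_y 90.9 zax [ 0.    -0.001 -1.   ] w 0.0002 gf 0.0 F [ 0.5 -0.8  0.1] j [ 0.35  0.14  0.09  1.56 -0.01  1.44  2.03]
lid_hinge 0.95 [ 0.5325 -0.3425  0.0808] [271. 287.]
lid_hinge 0.68 [ 0.6855 -0.0408  0.0046] [302. 219.]
lid_edge 0.69 [ 0.4152 -0.3413  0.0843] [229. 291.]
lid_edge 0.53 [ 0.4796 -0.3427 -0.0005] [252. 304.]
nose_tip 0.77 [0.5821 0.3008 0.0363] [259. 148.]
spent1 0.59 [0.5854 0.4062 0.0089] [256. 136.]
lid_hinge 0.82 [ 0.5344 -0.3378  0.0842] [185. 223.]
lid_edge 0.94 [ 0.4179 -0.3428  0.0858] [174. 133.]
spent1 0.73 [ 0.4736 -0.3415  0.0034] [192. 164.]
the job is handed in; nothing more can be done
None
```

I handed the job in at about 56 s; the hand-in gave no verdict. By the camera readings, both spent packs are home in bays 1 and 3 under the closed arm, the wedge is flat in its tray, the charged pack is in the radio with the lid pressed to a hard stop, and the bystanders have not moved.

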